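Set the air gap of a split iron core with its eccentric bolt

ROBOT

A 7-joint arm with a two-finger parallel gripper is mounted at the origin on the work surface. World frame = base frame: x ahead of the robot, y to its left, z up, the work surface at z = 0. Lengths are in m, angles in rad, forces in N, time in s.
With the tool pointing down it reaches from about 0.4 to 0.85 m from the base axis. Payload 4.4 kg.
Tool frame: the origin (TCP) lies on the centre line of the jaws, within the pads' length; the fingertips stand 11 mm ahead of it and the grasp point (between the pads) lies 8 mm behind it; z points along the fingers, x is the direction in which the jaws open and shut, and the axes are right-handed (so a half turn about z gives the same grasp; the last joint's range is limited). The gripper opens to 94 mm and grips with 3 to 60 N. Pads are 16 mm wide; open, the fingers measure 119 mm over their backs; the gripper's body (75 mm by 177 mm) begins 78 mm behind the grasp point.
Start: joints at [1.182, 0.628, 0.038, 1.517, -0.027, 0.996, -0.02], TCP at [0.206, -0.616, 0.216] pointing down, gripper open.
Joint ranges: [-3.06, 3.06], [-0.37, 2.12], [-1.25, 1.32], [0.18, 2.47], [-1.1, 4.24], [0.23, 1.98], [-2.94, 2.94]. Speed limits (rad/s): [2.57, 2.57, 3.14, 3.14, 3.14, 3.14, 3.14].

INTERFACE

Orientations are given as [roll, pitch, yaw] about the fixed x, y, z axes, in that order (R = Rz(yaw) Ry(pitch) Rx(roll)).
In Python, from workcell import bot gives the robot as it stands.
- The arm moves only by the tool play_rows, never from a script. Its argument "motion" is a list that holds one entry, the list of rows, each a list of 5 numbers: the finger opening in m, from 0 to 0.094, then the shift along the tool's x, y, z in m, then the turn about the tool's z in degrees. A call has 1 to 8 rows; each row shifts and turns the commanded pose from where the row before left it, along the tool's axes as they then stand; what a row does not reach is not made up. A row lasts 1/12 s, in which the tool goes at most 41.7 mm and 7.16 degrees, less where a joint would pass 70% of its speed; a pose out of reach is approached as far as the arm can. A call is refused whole if a number of a shift passes 0.0417 or a number of a turn 7.16, either way. A call with a gripper value outside its range is refused whole. The fingers move at their own pace and stop on an object; "squeeze" is the grip in N (left out, the last holds). Time passes only in rows, so rows that do not move let the fingers close. It gives the time, the measured TCP pose, the force and the opening at its end, in the units of the state.
- bot.sense(): the state, without advancing time (a new reading comes with each control period).
- bot.capture(name): name is "side" or "top" or "wrist"; returns a dict with "image" (384x512x3 uint8, red, green, blue), "mtx" (3x3 intrinsics, pixels), "world_to_cam" (4x4, takes a point from world to camera coordinates). Camera axes: x right, y up, looking along -z (the intrinsics and any distortion apply to the point x, -y, -z); pixel columns grow to the right and rows downward; lengths in m; the calibration is good to about 2 mm. A picture is of the moment at which its call begins. There is no depth.
- bot.job_done(): hands the job in, once; it reports no verdict.
The state is a dict: "time_s": time; "qpos": joint angles; "qvel": joint speeds; "tau": joint torques, N m; "tool_pos": TCP position; "ee_rot": TCP orientation; "contact_force": force on the tool from outside, world axes, zero at the start; "torque": the same for the moment, N m; "finger_gap": finger opening in m.
Only numpy, scipy, OpenCV 4.12 (cv2) and the standard library are available. Lean on these libraries where they do the work, as an engineer would, in place of code of your own. Each camera call takes 0.05 s, during which the arm holds its last target.

TASK

Stand the thinner of the two gauge blocks in the open air gap of the core jig, then turn the eccentric bolt clockwise (seen from above) until the sliding core half just closes up to the gauge: less than about a millimetre of play, but not clamped, so that the gauge still slides out easily. Then draw the gauge out, put it back in the wooden tray and leave the gap as set. Leave the thicker gauge and the clamp meter where they are.

Things in the scene. Friction and masses are not known exactly. Their poses are not given: they have to be found in the camera images.
- gauge_center (a point): The thinner gauge block: slab 12 thick (its x) x 60 long (its y) x 60 mm tall, standing on edge in the tray; lower half bare steel, upper half a black handle 44 long, also 12 thick. About 0.18 kg. Point: its centre, 30 mm above its foot. Grip it by the handle (its middle is 15 mm above this point) so that fingers stay above the 18 mm high core halves.
- thick_center (a point): The thicker gauge block, not to be used: same shape, 18 mm thick, standing beside the thinner one (about 76 mm apart between centres, on either side). Point: its centre, half-way up.
- tray: Shallow open wooden tray, outside 168 (its x) x 118 (its y) x 14 mm high, walls and floor 4 mm, fixed on the bench. Origin: centre of its underside, on the bench. The gauges stand in it near its x = -38 and +38 mm, their thickness roughly along its x.
- jig: Core jig fixed to the bench: aluminium plate 200 (x) x 80 (y) x 10 mm; on it, in line along x, two dark laminated-steel core halves 44 wide (y), 18 mm high above the plate: the fixed one with a copper coil (24 mm high, from 27 mm behind its pole face) and the 55 mm long sliding one; then the eccentric bolt. Origin: centre of the plate's underside, on the bench.
- gap (a point): The air gap, 19 to 24 mm wide at the start. Point: on the plate's top (10 mm above the bench), 10.5 mm from the fixed half's pole face, mid-way across. x points along the jig from the fixed to the sliding half and the bolt, y along the gap, z up. A gauge stands here on the plate, thickness along x, length along y; the closing half pushes it along against the fixed half.
- core (a joint): How far the sliding core half has closed from its widest, in m; the gap between the pole faces is 0.024 minus this value (0.012 leaves 12 mm). It is driven by the bolt only.
- bolt (a joint): Angle of the eccentric bolt in rad, growing as it is turned clockwise seen from above; 0 is the widest gap, range 0 to 1.8, starts between 0.05 and 0.5. Gap = 0.024 - 0.009 x angle (m), so about 1.28 rad gives 12.5 mm. Stiff (0.12 N m friction), stays where it is left.
- bolt_head (a point): Head of the eccentric bolt: an upright-standing steel bar 46 long (its x) x 12 thick (its y) x 26 mm tall on the bolt's vertical axis, 77.5 mm along the jig's x from gap; gripped across its thickness and turned about the vertical. Point: on the axis, 40 mm above the base plate (50 mm above the bench), a good height to grip; the bar spans 36 to 62 mm above the bench. The frame turns with the bolt.
- clamp_meter: Red clamp meter with yellow jaws lying on the bench between tray and jig, about 190 (x) x 68 (y) x 30 mm, a bystander. Origin: on the bench under its middle.

How it is judged:
By the outcome, as a careful person would: the job done as asked, in the order asked, and still so for the second after the job is handed in, with the robot touching nothing.
It also fails if it takes over 61 s, if anything falls off the work surface, if the arm or the gripper's body presses on something with over 40 N, if the wrist force passes 120 N, or if a joint passes its speed limit or range.

## Working session

There is one attempt and no reset: what is moved stays moved. The work goes in short steps, Python scripts to look and compute and a tool call to move; the robot and the scene stay as the last step left them, time stands still between calls to the robot, and variables do not carry over. Pictures are saved under pics/ and viewed, and the job is handed in when it is done.

Besides the shell and the picture viewer there is one more tool, called after "Call:" by a JSON object that holds its "fn" and its "kwargs". play_rows: Moves the arm, as the interface text tells. Its arguments: {"type":"object","properties":{"motion":{"type":"array"},"squeeze":{"type":"number"}},"required":["motion"]}

```bash
ls; mkdir -p pics; python3 - <<'E'
from workcell import bot
import cv2
s=bot.sense()
print({k:(s[k]) for k in s})
for n in ["side","top","wrist"]:
    c=bot.capture(n)
    cv2.imwrite(f"pics/{n}0.png",c["image"][:,:,::-1])
    print(n,c["mtx"],c["world_to_cam"],c.keys())
E
```

```text
pics
{'time_s': 0.0, 'qpos': array([ 1.18216991,  0.62934129,  0.03840403,  1.51836613, -0.02695373,
        0.9962905 , -0.01998407]), 'qvel': array([-0.0002406 ,  0.00083131, -0.00033656,  0.00095386,  0.00156207,
        0.0007598 ,  0.00010841]), 'tau': array([ 5.13714567e-04, -5.49740839e+01,  1.14320666e+00, -1.86636794e+01,
       -5.23216766e-02,  2.35448044e-02,  1.74971042e-04]), 'tool_pos': array([ 0.20604054, -0.6157951 ,  0.21555716]), 'ee_rot': array([ 3.14155156e+00,  1.88780404e-03, -1.24789812e+00]), 'contact_force': array([-0.3115277 , -0.32460583,  0.13312585]), 'torque': array([-0.00459571, -0.02836368,  0.03090351]), 'finger_gap': 0.09362920176488972}
side [[408.45797462   0.         255.44289658]
 [  0.         408.45797462 184.85791172]
 [  0.           0.           1.        ]] [[-0.97620975 -0.2166155   0.00960444  0.51047618]
 [ 0.17138886 -0.74374097  0.64612323 -0.11770642]
 [-0.13281709  0.6323979   0.76317267 -0.75369468]
 [ 0.          0.          0.          1.        ]] dict_keys(['image', 'mtx', 'world_to_cam'])
top [[483.09691661   0.         254.29216032]
 [  0.         483.09691661 190.58636322]
 [  0.           0.           1.        ]] [[ 0.13576753 -0.99070836 -0.00800826 -0.06383991]
 [ 0.95645005  0.12895598  0.26186572 -0.54440184]
 [-0.25839984 -0.04321236  0.96507109 -0.81474814]
 [ 0.          0.          0.          1.        ]] dict_keys(['image', 'mtx', 'world_to_cam'])
wrist [[281.30945824   0.         258.90168158]
 [  0.         281.30945824 193.93476659]
 [  0.           0.           1.        ]] [[ 0.31708697 -0.94839557 -0.00130092 -0.64878632]
 [ 0.91232459  0.30540112 -0.27275261  0.02773358]
 [ 0.25907467  0.08529944  0.96208332 -0.39194184]
 [ 0.          0.          0.          1.        ]] dict_keys(['image', 'mtx', 'world_to_cam'])
```

View pics/side0.png

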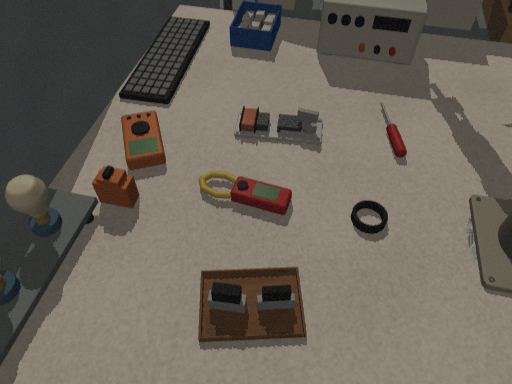

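View pics/top0.png

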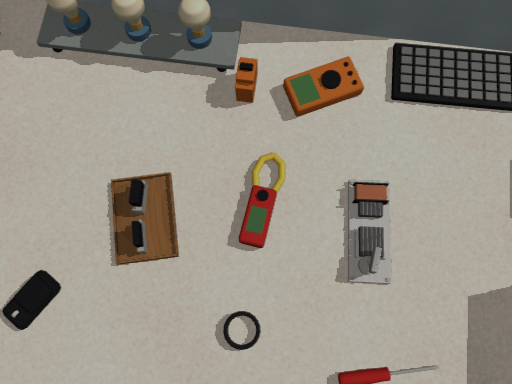

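View pics/wrist0.png

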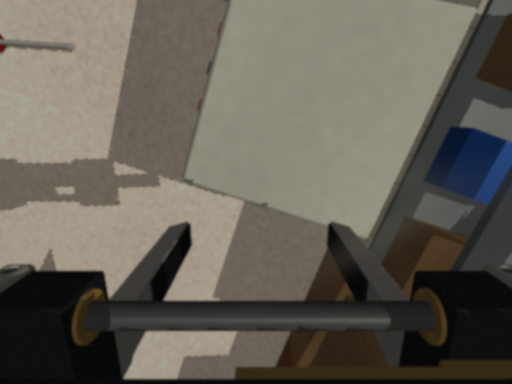

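```bash
cat > u.py <<'E'
import numpy as np, cv2
def crop(src,dst,c0,r0,c1,r1,k):
    im=cv2.imread(src)[r0:r1,c0:c1]
    im=cv2.resize(im,None,fx=k,fy=k,interpolation=cv2.INTER_CUBIC)
    for i in range(c0+(-c0)%10,c1,10):
        cv2.line(im,((i-c0)*k,0),((i-c0)*k,5 if i%50 else 14),(0,255,0),1)
        if i%20==0: cv2.putText(im,str(i),((i-c0)*k+1,16),0,.35,(0,0,255),1)
    for i in range(r0+(-r0)%10,r1,10):
        cv2.line(im,(0,(i-r0)*k),(5,(i-r0)*k),(0,255,0),1)
        if i%20==0: cv2.putText(im,str(i),(6,(i-r0)*k+4),0,.35,(0,0,255),1)
    cv2.imwrite(dst,im)
def proj(c,P):
    P=np.atleast_2d(P); T=c["world_to_cam"]; p=P@T[:3,:3].T+T[:3,3]
    q=np.c_[p[:,0],-p[:,1],-p[:,2]]@np.array(c["mtx"]).T
    return q[:,:2]/q[:,2:]
def back(c,uv,z):
    T=c["world_to_cam"];K=np.array(c["mtx"]);uv=np.atleast_2d(uv).astype(float)
    d=np.c_[uv,np.ones(len(uv))]@np.linalg.inv(K).T
    d=d*[1,-1,-1]; d=d@T[:3,:3]; o=-T[:3,:3].T@T[:3,3]
    t=(z-o[2])/d[:,2]; return o+d*t[:,None]
E
python3 - <<'E'
from u import *
crop("pics/top0.png","pics/a1.png",100,165,190,270,7 if 0 else 6)
crop("pics/top0.png","pics/a2.png",335,170,405,290,5)
crop("pics/side0.png","pics/a3.png",190,260,310,345,6)
crop("pics/side0.png","pics/a4.png",230,90,330,155,7)
E
```

```text
(no output)
```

View pics/a1.png

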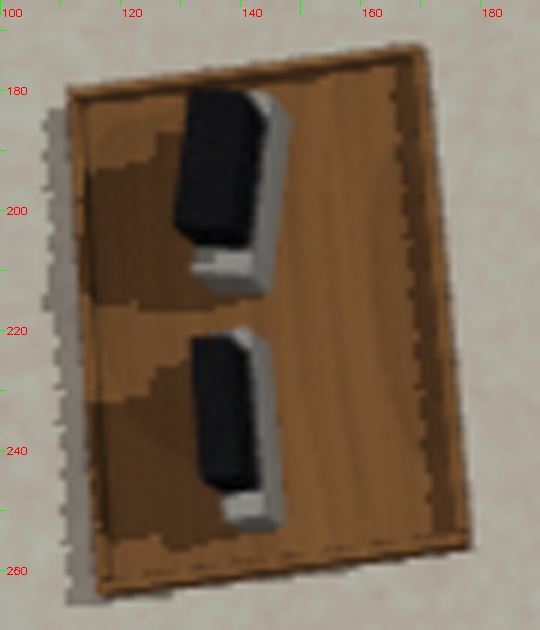

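View pics/a2.png

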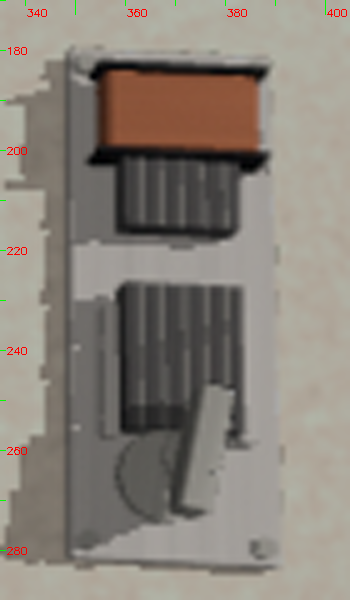

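View pics/a3.png

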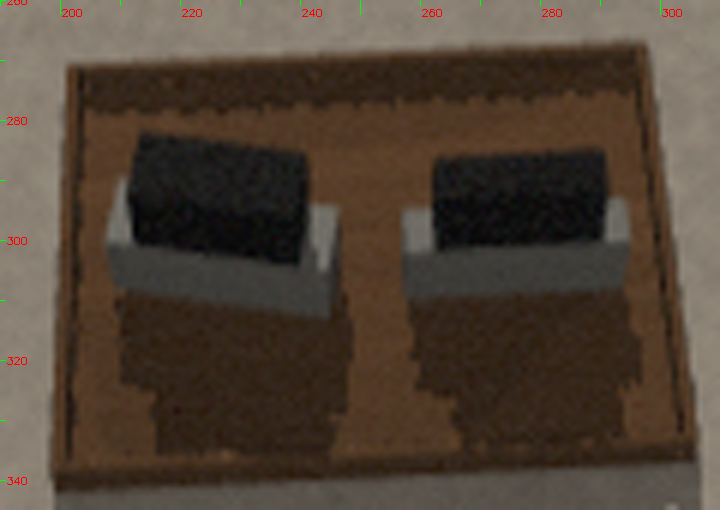

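View pics/a4.png

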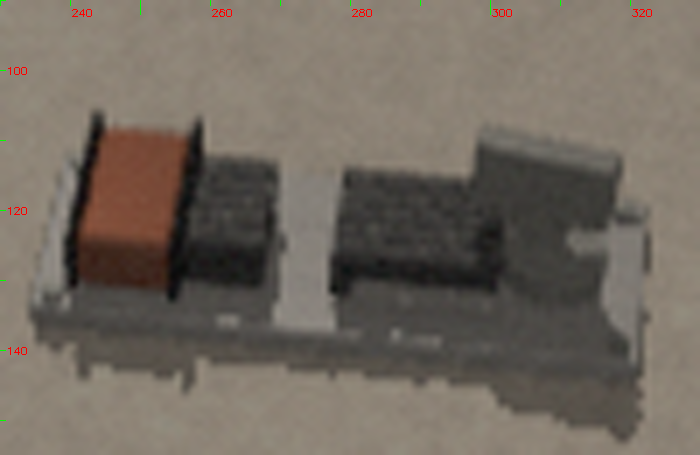

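```bash
python3 - <<'E'
from u import *
from workcell import bot
t=bot.capture("top"); s=bot.capture("side")
np.set_printoptions(precision=4,suppress=True)
A=back(t,[(111.5,180),(170.5,172.5),(178,256),(116.5,264)],0.014)
print("tray top",A,np.linalg.norm(np.diff(A[[0,1,2,3,0]],axis=0),axis=1),A.mean(0))
A=back(s,[(201.5,271),(297,268),(305.5,333),(199,339)],0.014)
print("tray side",A,np.linalg.norm(np.diff(A[[0,1,2,3,0]],axis=0),axis=1),A.mean(0))
# thin gauge: handle top at z=.064
A=back(t,[(132,221),(139.5,221),(142.5,246.5),(135,246.5)],0.064);print("handle top T",A,A.mean(0))
A=back(s,[(262,286.5),(290.5,285.5),(290.5,293.5),(262,295)],0.064);print("handle top S",A,A.mean(0))
A=back(s,[(257.5,309.5),(294.5,308)],0.004);print("foot S",A)
A=back(t,[(142.5,223),(147,252.5)],0.004);print("foot T",A)
# jig plate top z=.01
A=back(t,[(348.5,181),(389,181),(390.5,282),(348.5,282)],.01);print("jig T",A,A.mean(0),np.linalg.norm(np.diff(A[[0,1,2,3,0]],axis=0),axis=1))
A=back(t,[(358.5,217),(381,217),(358.5,227),(383,227.5)],.028);print("pole T",A)
A=back(t,[(376.5,247),(382,248.5),(370,271),(376,273)],.062);print("bolt T",A,A.mean(0))
A=back(s,[(298,109),(317,113.5)],.062);print("bolt S",A,A.mean(0))
A=back(s,[(234.5,134.5),(319.5,144)],.01);print("plate front S",A,A.mean(0))
A=back(s,[(268,114),(280,115)],.028);print("poles back S",A)
A=back(s,[(267.5,124),(278.5,128)],.028);print("poles front S",A)
E
```

```text
tray top [[0.5474 0.2955 0.014 ]
 [0.5783 0.1825 0.014 ]
 [0.4171 0.1385 0.014 ]
 [0.3866 0.251  0.014 ]] [0.1172 0.167  0.1166 0.1668] [0.4824 0.2169 0.014 ]
tray side [[0.5768 0.1859 0.014 ]
 [0.4174 0.1437 0.014 ]
 [0.3873 0.2527 0.014 ]
 [0.5457 0.2979 0.014 ]] [0.1648 0.113  0.1647 0.1162] [0.4818 0.22   0.014 ]
handle top T [[0.4634 0.224  0.064 ]
 [0.4652 0.2104 0.064 ]
 [0.42   0.1958 0.064 ]
 [0.4182 0.2092 0.064 ]] [0.4417 0.2099 0.064 ]
handle top S [[0.4654 0.2155 0.064 ]
 [0.4227 0.2041 0.064 ]
 [0.4205 0.2172 0.064 ]
 [0.4625 0.2292 0.064 ]] [0.4428 0.2165 0.064 ]
foot S [[0.469  0.2277 0.004 ]
 [0.4102 0.2118 0.004 ]]
foot T [[0.4723 0.2204 0.004 ]
 [0.4168 0.2005 0.004 ]]
jig T [[ 0.6091 -0.1691  0.01  ]
 [ 0.6197 -0.2482  0.01  ]
 [ 0.4233 -0.2635  0.01  ]
 [ 0.4127 -0.1858  0.01  ]] [ 0.5162 -0.2167  0.01  ] [0.0799 0.197  0.0784 0.1971]
pole T [[ 0.5348 -0.1912  0.028 ]
 [ 0.5406 -0.2334  0.028 ]
 [ 0.5156 -0.1927  0.028 ]
 [ 0.5208 -0.2385  0.028 ]]
bolt T [[ 0.4761 -0.2214  0.062 ]
 [ 0.4747 -0.2314  0.062 ]
 [ 0.4317 -0.213   0.062 ]
 [ 0.4297 -0.2238  0.062 ]] [ 0.453  -0.2224  0.062 ]
bolt S [[ 0.4757 -0.222   0.062 ]
 [ 0.4325 -0.2163  0.062 ]] [ 0.4541 -0.2191  0.062 ]
plate front S [[ 0.6082 -0.1636  0.01  ]
 [ 0.4155 -0.1766  0.01  ]] [ 0.5119 -0.1701  0.01  ]
poles back S [[ 0.5443 -0.2301  0.028 ]
 [ 0.5165 -0.233   0.028 ]]
poles front S [[ 0.5386 -0.1957  0.028 ]
 [ 0.5118 -0.1881  0.028 ]]
```

```bash
python3 - <<'E'
from u import *
from workcell import bot
np.set_printoptions(precision=4,suppress=True)
s=bot.capture("side");w=bot.capture("wrist")
A=back(s,[(320,52),(413,60)],0);print(A)
for z in(.05,.08,.1,.12): print(z,proj(s,np.c_[A[:,:2],[z,z]]).round(), back(w,[(185,180),(370,238)],z)[:,:2])
print(np.linalg.inv(w["world_to_cam"])[:3,3])
E
```

```text
[[ 0.4586 -0.5652  0.    ]
 [ 0.1983 -0.5853  0.    ]]
0.05 [[322.  36.]
 [419.  44.]] [[ 0.1803 -0.5295]
 [ 0.1815 -0.7754]]
0.08 [[324.  26.]
 [422.  34.]] [[ 0.1894 -0.535 ]
 [ 0.1905 -0.7588]]
0.1 [[325.  19.]
 [425.  27.]] [[ 0.1955 -0.5387]
 [ 0.1965 -0.7478]]
0.12 [[326.  11.]
 [427.  19.]] [[ 0.2016 -0.5423]
 [ 0.2026 -0.7367]]
[ 0.282  -0.5905  0.3843]
```

Call:
{"fn": "play_rows", "kwargs": {"motion": [[[0.094, 0, 0, -0.02, 0], [0.094, -0.015, -0.02, -0.01, 0], [0.094, -0.022, -0.031, 0, 0], [0.094, -0.022, -0.031, 0, 0], [0.094, -0.022, -0.031, 0, 0], [0.094, -0.022, -0.031, 0, 0], [0.094, -0.022, -0.031, 0, 0], [0.094, -0.022, -0.031, 0, 0]]], "squeeze": 20}}

```text
time_s: 1.02
tool_pos: [0.3558, -0.4101, 0.2467]
ee_rot: [-3.141, -0.0, -1.248]
contact_force: [1.1, 0.1, 0.4]
finger_gap: 0.094
```

Call:
{"fn": "play_rows", "kwargs": {"motion": [[[0.094, -0.022, -0.031, 0, 0], [0.094, -0.022, -0.031, 0, 0], [0.094, -0.022, -0.031, 0, 0], [0.094, -0.022, -0.031, 0, 0], [0.094, -0.022, -0.031, 0, 0], [0.094, -0.022, -0.031, 0, 0], [0.094, -0.01, -0.014, 0, 0], [0.094, 0, 0, 0, 0]]]}}

```text
time_s: 1.68
tool_pos: [0.5028, -0.2082, 0.2466]
ee_rot: [-3.139, 0.002, -1.24]
contact_force: [-0.0, -0.1, -0.4]
finger_gap: 0.0943
```

```bash
python3 - <<'E'
from workcell import bot
import cv2
s=bot.sense(); print(s["time_s"],s["tool_pos"],s["ee_rot"],s["contact_force"])
c=bot.capture("wrist")
cv2.imwrite("pics/w1.png",c["image"][:,:,::-1])
import pickle; pickle.dump(c,open("w1.pkl","wb"))
E
```

```text
1.6833 [ 0.50277546 -0.20818192  0.24655247] [-3.13878966e+00  1.70756969e-03 -1.23952949e+00] [-0.03575503 -0.09392317 -0.36624957]
```

View pics/w1.png

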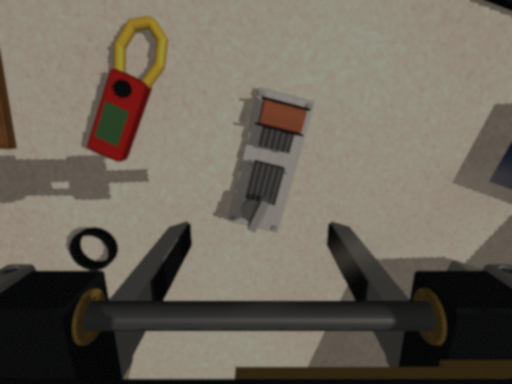

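```bash
python3 - <<'E'
from u import *
crop("pics/w1.png","pics/w1c.png",220,80,330,240,5)
E
```

```text
(no output)
```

View pics/w1c.png

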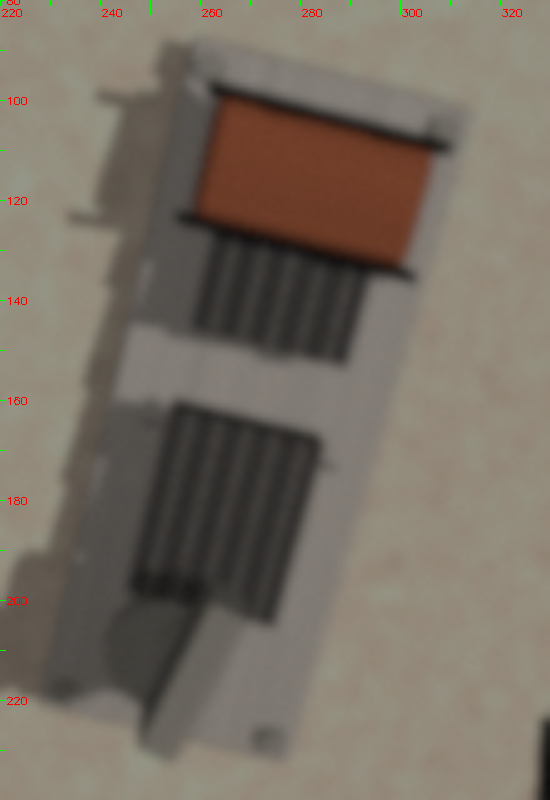

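```bash
python3 - <<'E'
from u import *
import pickle
np.set_printoptions(precision=4,suppress=True)
w=pickle.load(open("w1.pkl","rb"))
A=back(w,[(256,88.5),(311.5,102),(275.5,231),(228,220)],.01);print("plate",A,A.mean(0),np.linalg.norm(np.diff(A[[0,1,2,3,0]],axis=0),axis=1))
A=back(w,[(258,147),(287,152.5),(255,160.5),(283,167)],.028);print("poles",A)
A=back(w,[(261,203.5),(268,205.5),(253.5,231.5),(247.5,229.5)],.062);print("bar",A,A.mean(0))
print("bar angles",np.degrees(np.arctan2(*(A[0]-A[3])[[1,0]])),np.degrees(np.arctan2(*(A[1]-A[2])[[1,0]])))
E
```

```text
plate [[ 0.6093 -0.1667  0.01  ]
 [ 0.6175 -0.2441  0.01  ]
 [ 0.4224 -0.2623  0.01  ]
 [ 0.4158 -0.1872  0.01  ]] [ 0.5162 -0.2151  0.01  ] [0.0779 0.196  0.0754 0.1946]
poles [[ 0.5378 -0.1941  0.028 ]
 [ 0.5436 -0.2342  0.028 ]
 [ 0.5189 -0.1962  0.028 ]
 [ 0.523  -0.236   0.028 ]]
bar [[ 0.4728 -0.2207  0.062 ]
 [ 0.4732 -0.2303  0.062 ]
 [ 0.432  -0.2241  0.062 ]
 [ 0.4321 -0.2155  0.062 ]] [ 0.4525 -0.2227  0.062 ]
bar angles -7.273758716682076 -8.588403443201052
```

Call:
{"fn": "play_rows", "kwargs": {"motion": [[[0.094, -0.038, -0.0072, 0, 0], [0.094, -0.038, -0.0072, 0, 0], [0.094, -0.038, -0.0072, 0, 0], [0.094, -0.038, -0.0072, 0, 0], [0.094, -0.038, -0.0072, 0, 0], [0.094, -0.038, -0.0072, 0, 0], [0.094, -0.038, -0.0072, 0.01, 0], [0.094, -0.038, -0.0072, 0.01, 0]]]}}

```text
time_s: 2.4
tool_pos: [0.458, 0.0924, 0.227]
ee_rot: [-3.14, -0.001, -1.252]
contact_force: [0.5, -0.2, 0.2]
finger_gap: 0.0936
```

Call:
{"fn": "play_rows", "kwargs": {"motion": [[[0.094, -0.038, -0.0072, 0.01, 0], [0.094, -0.038, -0.0072, 0.01, 0], [0.094, -0.038, -0.007, 0.015, 0], [0.094, 0, 0, 0.015, 0], [0.094, 0, 0, 0.01, 0], [0.094, 0, 0, 0, 0], [0.094, 0, 0, 0, 0]]]}}

```text
time_s: 2.98
tool_pos: [0.4422, 0.206, 0.1663]
ee_rot: [3.141, -0.001, -1.251]
contact_force: [0.3, -0.3, 0.3]
finger_gap: 0.0941
```

```bash
cat > snap.py <<'E'
import sys,pickle,cv2,numpy as np
from workcell import bot
np.set_printoptions(precision=4,suppress=True)
s=bot.sense(); print(s["time_s"],s["tool_pos"],s["ee_rot"],np.degrees(s["ee_rot"][2]),s["contact_force"],s["finger_gap"],"q",s["qpos"])
for a in sys.argv[1:]:
    c=bot.capture(a.rstrip("0123456789"))
    cv2.imwrite(f"pics/{a}.png",c["image"][:,:,::-1]); pickle.dump(c,open(a+".pkl","wb"))
E
python3 snap.py wrist2
```

```text
2.9833 [0.4422 0.206  0.1663] [ 3.1405 -0.0012 -1.2506] -71.65161991861619 [ 0.2836 -0.3389  0.325 ] 0.09412910974428793 q [-0.4274  0.4736 -0.0942  2.0115  0.0716  0.6608 -1.8185]
```

View pics/wrist2.png

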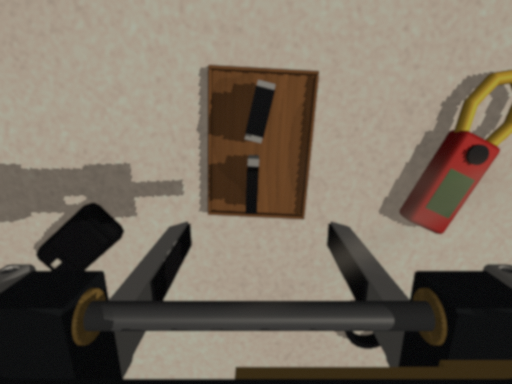

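```bash
python3 - <<'E'
from u import *
crop("pics/wrist2.png","pics/w2c.png",200,60,325,225,5)
import pickle
np.set_printoptions(precision=4,suppress=True)
w=pickle.load(open("wrist2.pkl","rb"))
print(proj(w,[0.442,.206,.04]),proj(w,[0.442,.206,.166]))
E
```

```text
[[258.9629 191.0121]] [[259.3123 241.8385]]
```

View pics/w2c.png

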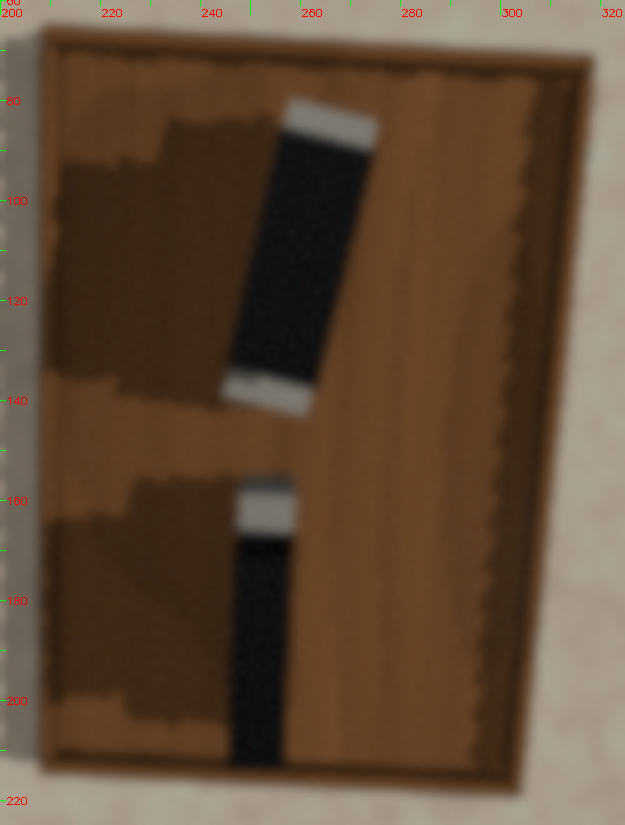

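```bash
python3 - <<'E'
from u import *
import pickle
np.set_printoptions(precision=4,suppress=True)
w=pickle.load(open("wrist2.pkl","rb"))
A=back(w,[(247.7,168),(258,168),(256.3,212),(246.3,212)],.064);print(A)
m=(A[0]+A[1])/2,(A[2]+A[3])/2
print(m, np.degrees(np.arctan2(*(m[0]-m[1])[[1,0]])))
print(back(w,[(253.3,158)],.034))
E
```

```text
[[0.4668 0.2258 0.064 ]
 [0.47   0.2163 0.064 ]
 [0.4263 0.2037 0.064 ]
 [0.4231 0.2134 0.064 ]]
(array([0.4684, 0.2211, 0.064 ]), array([0.4247, 0.2085, 0.064 ])) 16.012333498431527
[[0.4733 0.2228 0.034 ]]
```

Call:
{"fn": "play_rows", "kwargs": {"motion": [[[0.06, -0.007, -0.0047, 0.01, 2.4], [0.06, 0, 0, 0.03, 0], [0.06, 0, 0, 0.03, 0], [0.06, 0, 0, 0.03, 0], [0.06, 0, 0, 0.015, 0], [0.06, 0, 0, 0.009, 0], [0.06, 0, 0, 0, 0], [0.06, 0, 0, 0, 0]]]}}

```text
time_s: 3.7
tool_pos: [0.4451, 0.2157, 0.0432]
ee_rot: [-3.14, -0.0, -1.291]
contact_force: [0.9, 1.2, 0.9]
finger_gap: 0.0601
```

```bash
python3 snap.py wrist3 side3; python3 - <<'E'
from u import *
a=cv2.imread("pics/wrist3.png"); 
crop("pics/side3.png","pics/s3c.png",190,200,330,345,5)
E
```

```text
3.7 [0.4451 0.2157 0.0432] [-3.1404 -0.     -1.2911] -73.97362516839036 [0.9325 1.1615 0.8742] 0.060117441432395266 q [-0.473   0.6954 -0.0522  2.0837  0.0951  0.3635 -1.8931]
```

View pics/wrist3.png

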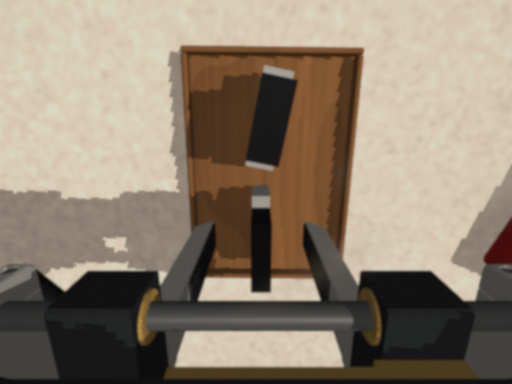

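View pics/s3c.png

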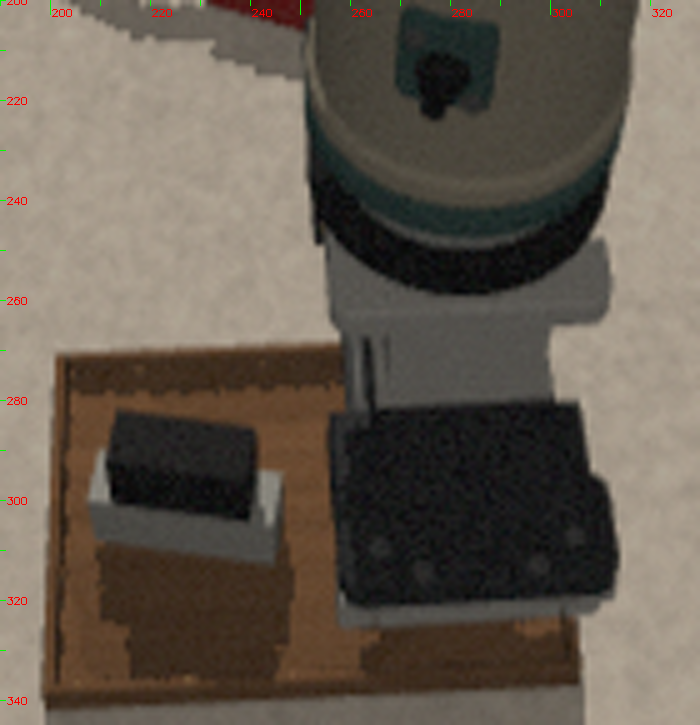

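Call:
{"fn": "play_rows", "kwargs": {"motion": [[[0.0, 0, 0, 0, 0], [0.0, 0, 0, 0, 0], [0.0, 0, 0, 0, 0], [0.0, 0, 0, 0, 0], [0.0, 0, 0, 0, 0], [0.0, 0, 0, 0, 0]]], "squeeze": 25}}

```text
time_s: 4.3
tool_pos: [0.4442, 0.2161, 0.0426]
ee_rot: [-3.141, 0.0, -1.29]
contact_force: [-0.6, 0.5, -0.1]
finger_gap: 0.0232
```

Call:
{"fn": "play_rows", "kwargs": {"motion": [[[0.0, 0, 0, -0.02, 0], [0.0, 0, 0, -0.04, 0], [0.0, 0, 0, -0.04, 0], [0.0, 0, 0, -0.02, 0], [0.0, 0, 0, 0, 0], [0.0, 0, 0, 0, 0]]]}}

```text
time_s: 4.8
tool_pos: [0.4448, 0.2163, 0.1635]
ee_rot: [-3.139, 0.0, -1.29]
contact_force: [0.4, -0.5, 0.0]
finger_gap: 0.0005
```

```bash
python3 snap.py wrist4 side4 top4; python3 - <<'E'
from u import *
crop("pics/wrist4.png","pics/w4c.png",180,120,340,340,3)
crop("pics/top4.png","pics/t4c.png",80,130,230,290,4)
E
```

```text
4.8 [0.4448 0.2163 0.1635] [-3.1389  0.0005 -1.29  ] -73.90933876047333 [ 0.421  -0.4653  0.0198] 0.0004618637329499202 q [-0.4491  0.4843 -0.0857  2.0011  0.0657  0.656  -1.8669]
```

View pics/w4c.png

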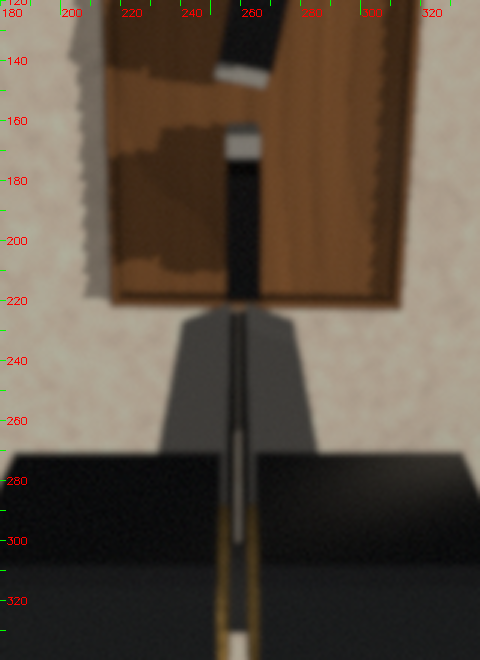

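View pics/side4.png

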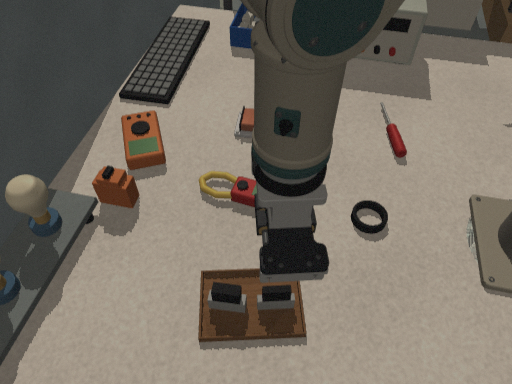

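View pics/t4c.png

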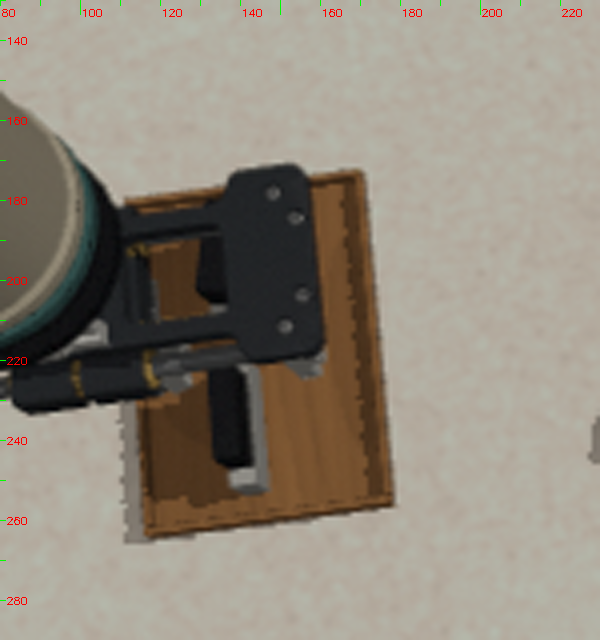

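The fingers close more slowly than I allowed for, so I lifted before they reached the gauge. It still stands where it was; I'll reopen and go down again.

Call:
{"fn": "play_rows", "kwargs": {"motion": [[[0.04, 0, 0, 0, 0], [0.04, 0, 0, 0, 0], [0.04, 0, 0, 0, 0], [0.04, 0, 0, 0, 0], [0.04, 0, 0, 0, 0], [0.04, 0, 0, 0, 0]]]}}

```text
time_s: 5.45
tool_pos: [0.4441, 0.216, 0.1623]
ee_rot: [3.141, -0.0, -1.29]
contact_force: [-0.9, 0.2, -0.0]
finger_gap: 0.0372
```

Call:
{"fn": "play_rows", "kwargs": {"motion": [[[0.04, 0, 0, 0.02, 0], [0.04, 0, 0, 0.04, 0], [0.04, 0, 0, 0.03, 0], [0.04, 0, 0, 0.02, 0], [0.04, 0, 0, 0.01, 0], [0.04, 0, 0, 0, 0], [0.0, 0, 0, 0, 0], [0.0, 0, 0, 0, 0]]]}}

```text
time_s: 6.12
tool_pos: [0.4451, 0.2165, 0.0436]
ee_rot: [-3.139, 0.0, -1.29]
contact_force: [-0.3, 0.1, -0.1]
finger_gap: 0.03
```

Call:
{"fn": "play_rows", "kwargs": {"motion": [[[0.0, 0, 0, 0, 0], [0.0, 0, 0, 0, 0], [0.0, 0, 0, 0, 0], [0.0, 0, 0, 0, 0], [0.0, 0, 0, 0, 0], [0.0, 0, 0, 0, 0], [0.0, 0, 0, 0, 0]]]}}

```text
time_s: 6.7
tool_pos: [0.4448, 0.2163, 0.0435]
ee_rot: [-3.14, 0.0, -1.29]
contact_force: [-1.0, -1.3, 7.0]
finger_gap: 0.0117
```

Call:
{"fn": "play_rows", "kwargs": {"motion": [[[0.0, 0, 0, -0.02, 0], [0.0, 0, 0, -0.04, 0], [0.0, 0, 0, -0.04, 0], [0.0, 0, 0, -0.02, 0], [0.0, 0, 0, 0, 0]]]}}

```text
time_s: 7.12
tool_pos: [0.4468, 0.2175, 0.1669]
ee_rot: [-3.133, 0.002, -1.29]
contact_force: [1.1, -0.2, -1.4]
finger_gap: 0.0118
```

```bash
python3 snap.py side5; python3 - <<'E'
from u import *
crop("pics/side5.png","pics/s5c.png",190,200,340,345,5)
E
```

```text
7.1167 [0.4468 0.2175 0.1669] [-3.1327  0.002  -1.2901] -73.91791675771961 [ 1.135  -0.1932 -1.4401] 0.01175131877261612 q [-0.4464  0.4791 -0.0895  1.9975  0.0678  0.6586 -1.8692]
```

View pics/s5c.png

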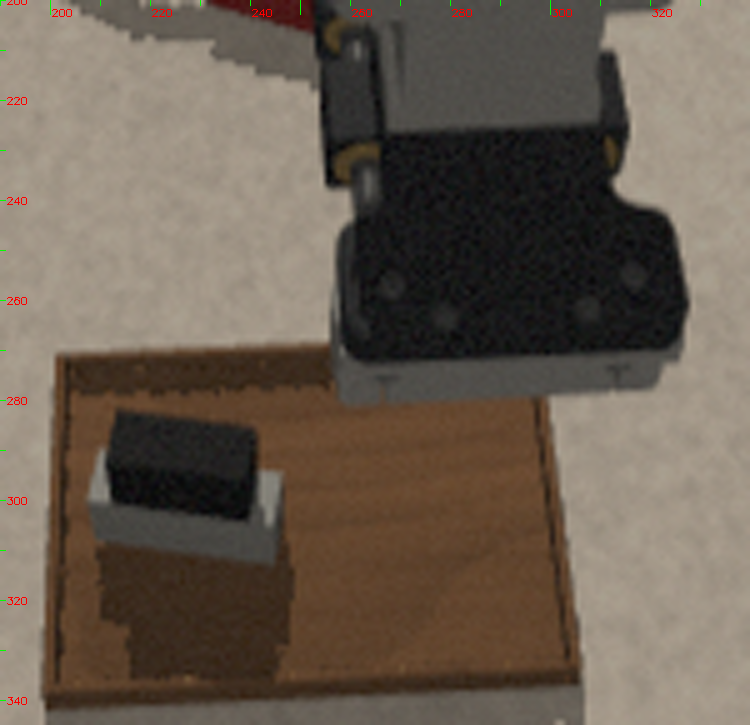

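The thin gauge is lifted and the thick one hasn't moved. Carrying it to the jig.

Call:
{"fn": "play_rows", "kwargs": {"motion": [[[0.0, 0.0364, 0.0032, 0, 0], [0.0, 0.0364, 0.0032, 0, 0], [0.0, 0.0364, 0.0032, 0, 0], [0.0, 0.0364, 0.0032, 0, 0], [0.0, 0.0364, 0.0032, 0, 0], [0.0, 0.0364, 0.0032, 0, 0], [0.0, 0.0364, 0.0032, 0, 0], [0.0, 0.0364, 0.0032, 0, 0]]]}}

```text
time_s: 7.83
tool_pos: [0.4988, -0.0725, 0.1606]
ee_rot: [3.138, 0.001, -1.29]
contact_force: [0.0, 0.2, -1.6]
finger_gap: 0.0123
```

Call:
{"fn": "play_rows", "kwargs": {"motion": [[[0.0, 0.0364, 0.0032, 0, 0], [0.0, 0.0364, 0.0032, 0, 0], [0.0, 0.0364, 0.0032, 0, 0], [0.0, 0.0364, 0.0032, 0, 0], [0.0, 0, 0, 0, -7], [0.0, 0, 0, 0, -7], [0.0, 0, 0, 0, -7], [0.0, 0, 0, 0, -7]]]}}

```text
time_s: 8.5
tool_pos: [0.5267, -0.2139, 0.16]
ee_rot: [3.14, 0.004, -0.796]
contact_force: [0.2, 0.1, -2.9]
finger_gap: 0.0122
```

Call:
{"fn": "play_rows", "kwargs": {"motion": [[[0.0, 0, 0, 0, -7], [0.0, 0, 0, 0, -7], [0.0, 0, 0, 0, -7], [0.0, 0, 0, 0, -7], [0.0, 0, 0, 0, -7], [0.0, 0, 0, 0, -7], [0.0, 0, 0, 0, -7], [0.0, 0, 0, 0, -2.2]]]}}

```text
time_s: 9.17
tool_pos: [0.5267, -0.2138, 0.16]
ee_rot: [-3.139, 0.004, 0.098]
contact_force: [-0.6, -0.1, -2.1]
finger_gap: 0.0116
```

Call:
{"fn": "play_rows", "kwargs": {"motion": [[[0.0, 0, 0, 0.02, 0], [0.0, 0, 0, 0.02, 0], [0.0, 0, 0, 0, 0], [0.0, 0, 0, 0, 0]]]}}

```text
time_s: 9.5
tool_pos: [0.5264, -0.2136, 0.1202]
ee_rot: [-3.139, 0.005, 0.093]
contact_force: [0.0, -0.4, -1.8]
finger_gap: 0.012
```

```bash
python3 snap.py wrist6 side6 top6; python3 - <<'E'
from u import *
crop("pics/top6.png","pics/t6c.png",310,150,420,300,4)
crop("pics/side6.png","pics/s6c.png",220,60,340,160,6)
E
```

```text
9.5 [ 0.5264 -0.2136  0.1202] [-3.1388  0.0047  0.0928] 5.314762990318956 [ 0.0222 -0.4265 -1.8209] 0.012019082540796314 q [ 0.6358  0.6775 -0.4699  1.8277  0.4307  0.7446  0.0244]
```

View pics/wrist6.png

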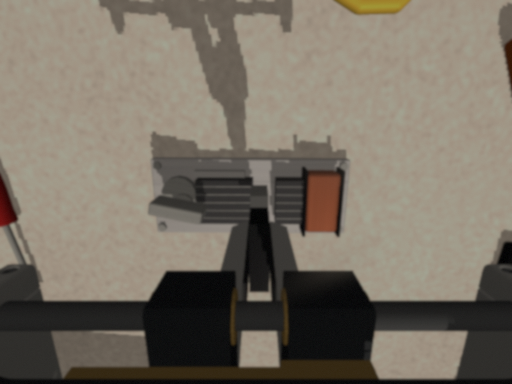

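View pics/s6c.png

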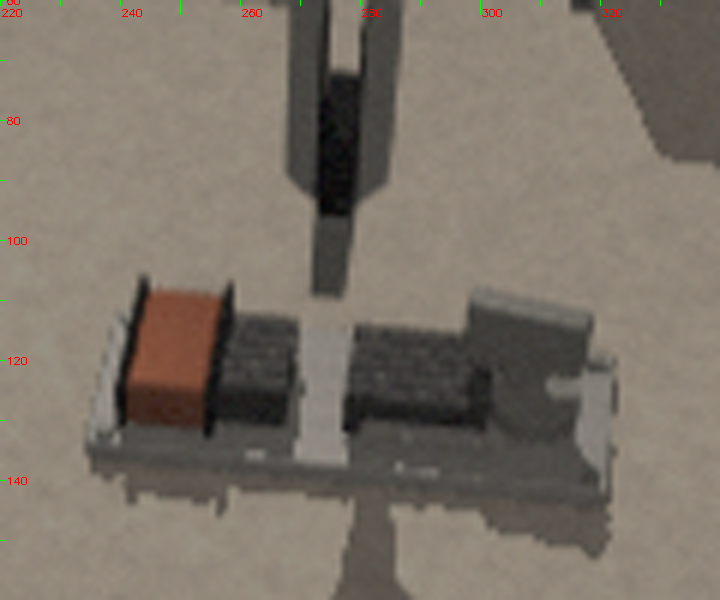

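View pics/t6c.png

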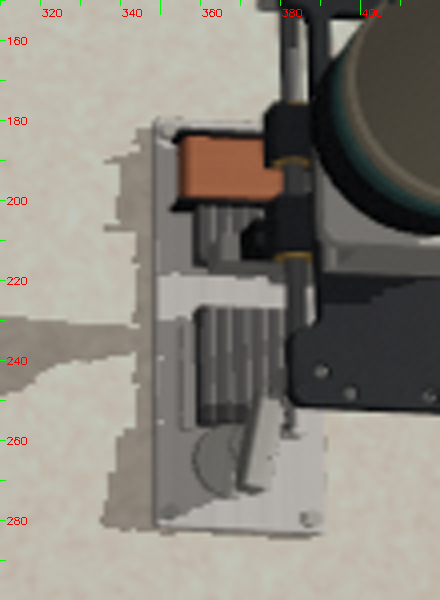

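```bash
python3 - <<'E'
from u import *
crop("pics/wrist6.png","pics/w6c.png",140,145,360,250,3)
crop("pics/wrist6.png","pics/w6d.png",225,155,325,235,7)
E
```

```text
(no output)
```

View pics/w6c.png

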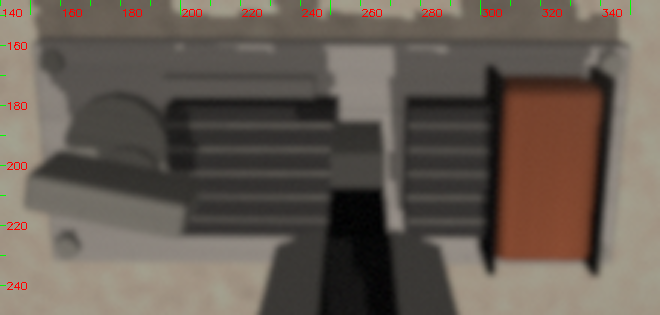

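View pics/w6d.png

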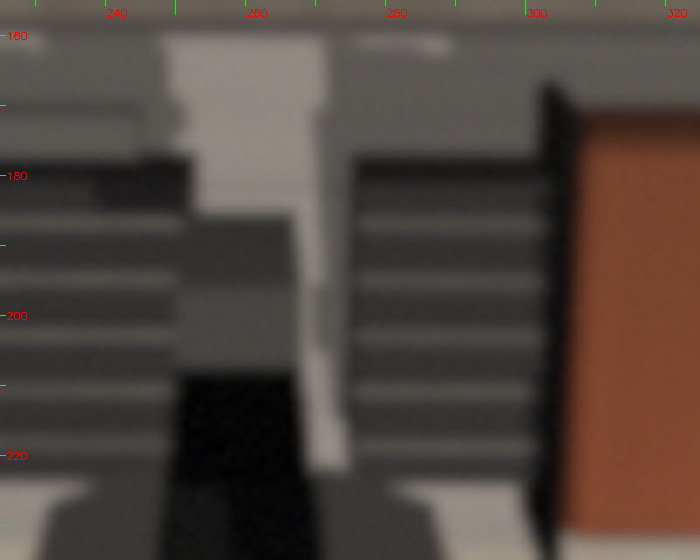

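```bash
python3 - <<'E'
from u import *
import pickle
np.set_printoptions(precision=4,suppress=True)
w=pickle.load(open("wrist6.pkl","rb"))
A=back(w,[(153,159),(348,159),(343,232),(157,231)],.01);print("plate",A,A.mean(0),np.linalg.norm(np.diff(A[[0,1,2,3,0]],axis=0),axis=1))
for a,b in((0,1),(3,2)): d=A[b]-A[a];print(np.degrees(np.arctan2(d[1],d[0])))
P=back(w,[(250.7,179),(250.2,200),(274.7,180),(274.5,222)],.028);print("poles",P)
G=back(w,[(251.5,186),(266.2,186)],.081);print("gauge bottom edge",G, back(w,[(250,196.5),(267.3,196.5)],.111))
B=back(w,[(150,202),(149,213),(196,210),(199,224)],.062);print("bar?",B)
th=np.radians(5.2);x=np.array([-np.cos(th),-np.sin(th)]);y=-np.array([-np.sin(th),np.cos(th)])
o=np.array([.5264,-.2136])
for n,q in(("plate",A),("poles",P),("gauge",G)): print(n,np.c_[(q[:,:2]-o)@x,(q[:,:2]-o)@y])
for n in("side","top"):
    c=pickle.load(open(n+"6.pkl","rb"))
s=pickle.load(open("side6.pkl","rb"))
G=back(s,[(271.2,109),(276.7,109)],.081);print(G,np.c_[(G[:,:2]-o)@x,(G[:,:2]-o)@y])
P=back(s,[(268.5,123),(278,128),(269,114),(278.5,114.5)],.028);print(P,np.c_[(P[:,:2]-o)@x,(P[:,:2]-o)@y])
E
```

```text
plate [[ 0.4179 -0.1861  0.01  ]
 [ 0.611  -0.1681  0.01  ]
 [ 0.6196 -0.2459  0.01  ]
 [ 0.4215 -0.2635  0.01  ]] [ 0.5175 -0.2159  0.01  ] [0.1939 0.0783 0.1989 0.0774]
5.344092267863294
5.079886344955472
poles [[ 0.5167 -0.1933  0.028 ]
 [ 0.518  -0.2141  0.028 ]
 [ 0.5395 -0.1921  0.028 ]
 [ 0.5439 -0.2345  0.028 ]]
gauge bottom edge [[ 0.5185 -0.1866  0.081 ]
 [ 0.5296 -0.1856  0.081 ]] [[ 0.5184 -0.1862  0.111 ]
 [ 0.5297 -0.1851  0.111 ]]
bar? [[ 0.4341 -0.2133  0.062 ]
 [ 0.4332 -0.2233  0.062 ]
 [ 0.4731 -0.2168  0.062 ]
 [ 0.4761 -0.2294  0.062 ]]
plate [[ 0.1056 -0.0372]
 [-0.0883 -0.0377]
 [-0.0899  0.0406]
 [ 0.109   0.0402]]
poles [[ 0.0078 -0.0211]
 [ 0.0084 -0.0003]
 [-0.015  -0.0202]
 [-0.0155  0.0224]]
gauge [[ 0.0054 -0.0276]
 [-0.0058 -0.0276]]
[[ 0.5301 -0.1854  0.081 ]
 [ 0.5185 -0.1881  0.081 ]] [[-0.0062 -0.0278]
 [ 0.0055 -0.0261]]
[[ 0.537  -0.1995  0.028 ]
 [ 0.5129 -0.1878  0.028 ]
 [ 0.5421 -0.2307  0.028 ]
 [ 0.5202 -0.2339  0.028 ]] [[-0.0118 -0.0131]
 [ 0.0111 -0.0269]
 [-0.0141  0.0184]
 [ 0.008   0.0197]]
```

Call:
{"fn": "play_rows", "kwargs": {"motion": [[[0.0, 0.003, -0.002, 0.01, 0], [0.0, 0, 0, 0.015, 0], [0.0, 0, 0, 0.015, 0], [0.0, 0, 0, 0.015, 0], [0.0, 0, 0, 0.008, 0], [0.0, 0, 0, 0.005, 0], [0.0, 0, 0, 0, 0]]]}}

```text
time_s: 10.23
tool_pos: [0.5309, -0.2117, 0.0537]
ee_rot: [-3.141, 0.001, 0.093]
contact_force: [-0.3, -0.8, -2.1]
finger_gap: 0.0117
```

```bash
python3 snap.py wrist7 side7; python3 - <<'E'
from u import *
crop("pics/wrist7.png","pics/w7c.png",140,145,400,290,3)
crop("pics/side7.png","pics/s7c.png",220,60,340,160,6)
E
```

```text
10.2333 [ 0.5309 -0.2117  0.0537] [-3.1411  0.0009  0.0927] 5.311268585293969 [-0.3115 -0.8144 -2.149 ] 0.011670990902345928 q [ 0.5862  0.7732 -0.4044  1.8612  0.5     0.61   -0.0396]
```

View pics/w7c.png

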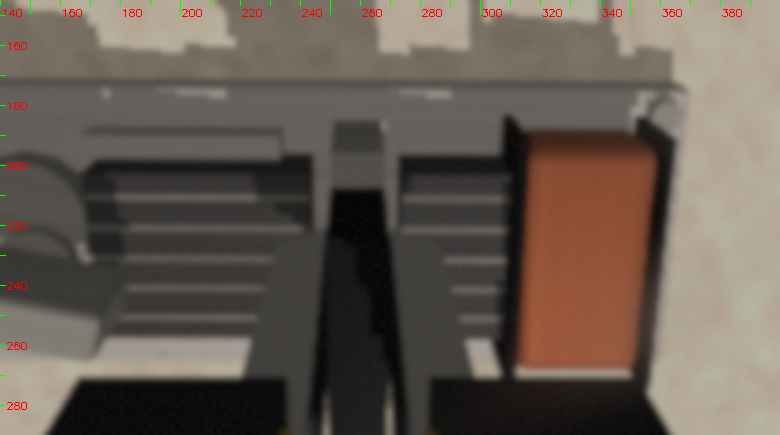

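View pics/s7c.png

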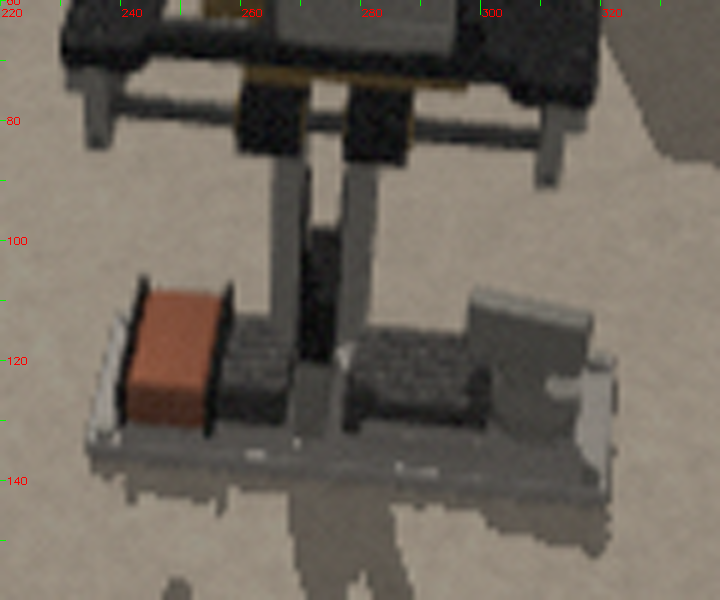

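Call:
{"fn": "play_rows", "kwargs": {"motion": [[[0.0, 0, 0, 0.003, 0], [0.0, 0, 0, 0.001, 0], [0.0, 0, 0, 0, 0], [0.0, 0, 0, 0, 0]]]}}

```text
time_s: 10.67
tool_pos: [0.5313, -0.2121, 0.0507]
ee_rot: [3.141, -0.0, 0.092]
contact_force: [-0.4, -0.5, -2.2]
finger_gap: 0.0118
```

Call:
{"fn": "play_rows", "kwargs": {"motion": [[[0.0, 0, 0, 0.001, 0], [0.0, 0, 0, 0, 0], [0.0, 0, 0, 0, 0]]]}}

```text
time_s: 10.92
tool_pos: [0.5313, -0.2121, 0.0496]
ee_rot: [3.141, -0.0, 0.092]
contact_force: [0.6, 0.3, -1.8]
finger_gap: 0.012
```

Call:
{"fn": "play_rows", "kwargs": {"motion": [[[0.0, 0, 0, 0.001, 0], [0.0, 0, 0, 0, 0], [0.0, 0, 0, 0, 0]]]}}

```text
time_s: 11.17
tool_pos: [0.5313, -0.2121, 0.0495]
ee_rot: [3.141, -0.0, 0.092]
contact_force: [-1.4, -0.3, 6.6]
finger_gap: 0.0121
```

Call:
{"fn": "play_rows", "kwargs": {"motion": [[[0.03, 0, 0, 0, 0], [0.03, 0, 0, 0, 0], [0.03, 0, 0, 0, 0], [0.03, 0, 0, 0, 0], [0.03, 0, 0, -0.01, 0], [0.03, 0, 0, -0.03, 0], [0.03, 0, 0, -0.03, 0], [0.03, 0, 0, 0, 0]]]}}

```text
time_s: 11.83
tool_pos: [0.5349, -0.2125, 0.124]
ee_rot: [3.138, -0.009, 0.093]
contact_force: [1.1, -0.6, 1.6]
finger_gap: 0.0295
```

```bash
python3 snap.py wrist8 side8; python3 - <<'E'
from u import *
crop("pics/wrist8.png","pics/w8c.png",140,145,400,290,3)
crop("pics/side8.png","pics/s8c.png",220,60,340,160,6)
E
```

```text
11.8333 [ 0.5349 -0.2125  0.124 ] [ 3.1383 -0.0085  0.0925] 5.301984529138332 [ 1.1164 -0.5637  1.5642] 0.02951664088299984 q [ 0.6302  0.675  -0.4723  1.819   0.4344  0.7421  0.0164]
```

View pics/w8c.png

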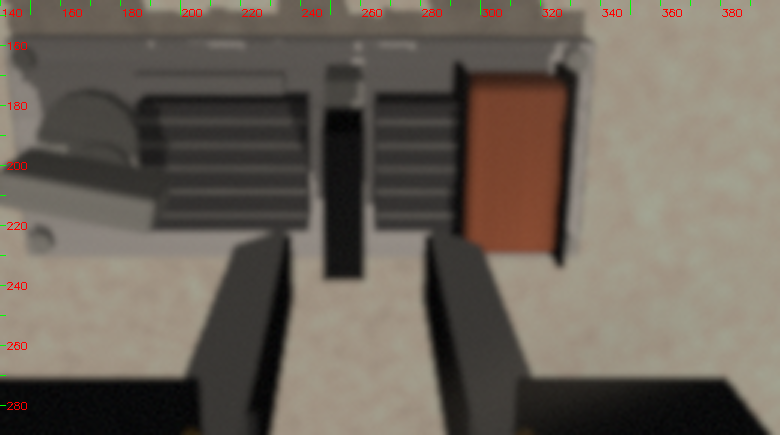

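View pics/s8c.png

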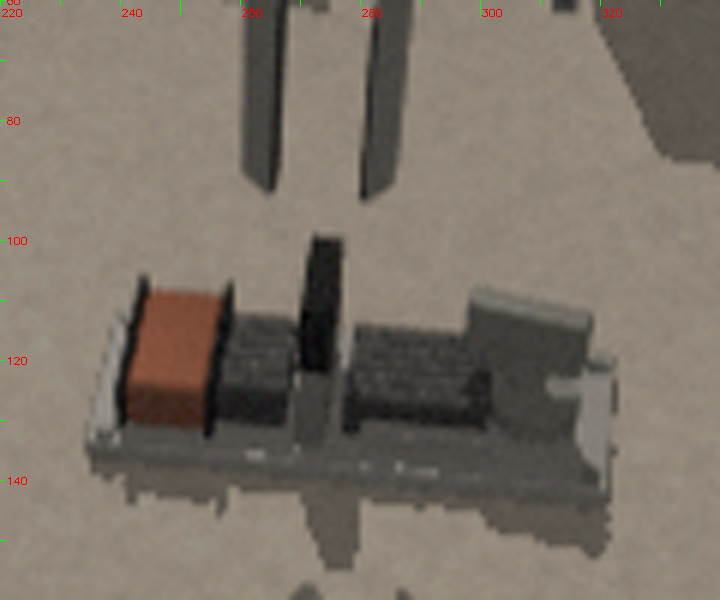

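Call:
{"fn": "play_rows", "kwargs": {"motion": [[[0.04, -0.0392, 0.001, 0, 0], [0.04, -0.0393, 0.001, 0, 0], [0.04, 0, 0, 0, -7], [0.04, 0, 0, 0, -7], [0.04, 0, 0, 0, -7], [0.04, 0, 0, 0, -7], [0.04, 0, 0, 0, -7], [0.04, 0, 0, 0, -7]]]}}

```text
time_s: 12.6
tool_pos: [0.4522, -0.2211, 0.1176]
ee_rot: [-3.14, 0.001, 0.831]
contact_force: [0.3, 1.4, 0.5]
finger_gap: 0.0398
```

Call:
{"fn": "play_rows", "kwargs": {"motion": [[[0.04, 0, 0, 0, -7], [0.04, 0, 0, 0, -7], [0.04, 0, 0, 0, -7], [0.04, 0, 0, 0, -7], [0.04, 0, 0, 0, -5.7], [0.04, 0, 0, 0, 0], [0.04, 0, 0, 0, 0]]]}}

```text
time_s: 13.18
tool_pos: [0.4524, -0.221, 0.1176]
ee_rot: [-3.14, -0.001, 1.411]
contact_force: [-0.1, -0.6, 0.6]
finger_gap: 0.0399
```

```bash
python3 snap.py wrist9 top9; python3 - <<'E'
from u import *
crop("pics/wrist9.png","pics/w9c.png",200,60,330,260,4)
crop("pics/top9.png","pics/t9c.png",310,150,420,300,4)
E
```

```text
13.1833 [ 0.4524 -0.221   0.1176] [-3.1399 -0.0011  1.4106] 80.82366556690837 [-0.1499 -0.6449  0.5557] 0.039850941547203436 q [ 0.939   0.7035 -0.8336  2.0004  0.7493  0.778   1.0649]
```

View pics/w9c.png

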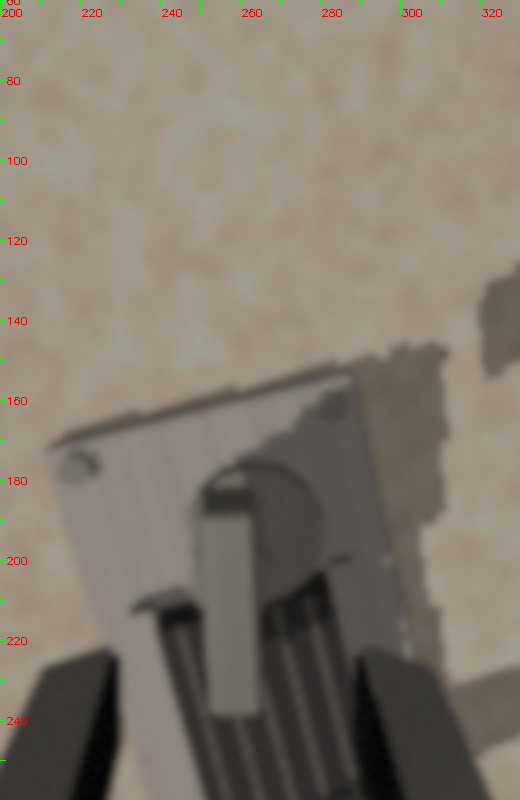

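```bash
cat >> u.py <<'E'
def ang(A,B): d=B-A; return np.degrees(np.arctan2(d[1],d[0]))
E
python3 - <<'E'
from u import *
import pickle
np.set_printoptions(precision=4,suppress=True)
w=pickle.load(open("wrist9.pkl","rb"))
B=back(w,[(250.5,188),(263,188),(265,238.5),(252.3,238.5)],.062);print(B,B.mean(0),ang(B[0],B[3]),ang(B[1],B[2]),np.linalg.norm(B[0]-B[3]),np.linalg.norm(B[0]-B[1]))
P=back(w,[(213,172),(288,153)],.01);print(ang(*P)-90)
E
```

```text
[[ 0.4308 -0.2239  0.062 ]
 [ 0.4324 -0.2138  0.062 ]
 [ 0.4773 -0.2191  0.062 ]
 [ 0.4756 -0.23    0.062 ]] [ 0.454  -0.2217  0.062 ] -7.672167250922842 -6.7612074463456615 0.04518224153690409 0.01027694284882623
5.096221056988497
```

Call:
{"fn": "play_rows", "kwargs": {"motion": [[[0.04, 0, 0.0015, 0.01, -2], [0.04, 0, 0, 0.025, 0], [0.04, 0, 0, 0.02, 0], [0.04, 0, 0, 0.011, 0], [0.04, 0, 0, 0.005, 0], [0.03, 0, 0, 0, 0], [0.02, 0, 0, 0, 0], [0.0, 0, 0, 0, 0]]], "squeeze": 15}}

```text
time_s: 13.95
tool_pos: [0.4554, -0.2216, 0.0484]
ee_rot: [3.14, 0.0, 1.448]
contact_force: [0.5, -0.1, -0.9]
finger_gap: 0.0231
```

Call:
{"fn": "play_rows", "kwargs": {"motion": [[[0.0, 0, 0, 0, 0], [0.0, 0, 0, 0, 0], [0.0, 0, 0, 0, 0], [0.0, 0, 0, 0, 0], [0.0, 0, 0, 0, 0], [0.0, 0, 0, 0, 0], [0.0, 0, 0, 0, 0]]], "squeeze": 40}}

```text
time_s: 14.53
tool_pos: [0.4551, -0.2226, 0.0483]
ee_rot: [3.14, 0.002, 1.448]
contact_force: [-0.5, -4.3, 5.6]
finger_gap: 0.0118
```

```bash
python3 snap.py wrist10 side10; python3 -c "
from workcell import bot;print(bot.sense()['torque'])
from u import *
crop('pics/side10.png','pics/s10c.png',220,60,340,160,6)"
```

```text
14.5333 [ 0.4551 -0.2226  0.0483] [3.1403 0.0018 1.448 ] 82.96593396434012 [-0.4616 -4.3444  5.5586] 0.011758717560354784 q [ 0.8649  0.8037 -0.7236  2.0381  0.9057  0.6529  0.972 ]
[-0.50656411 -0.00486236  0.07612413]
```

View pics/s10c.png

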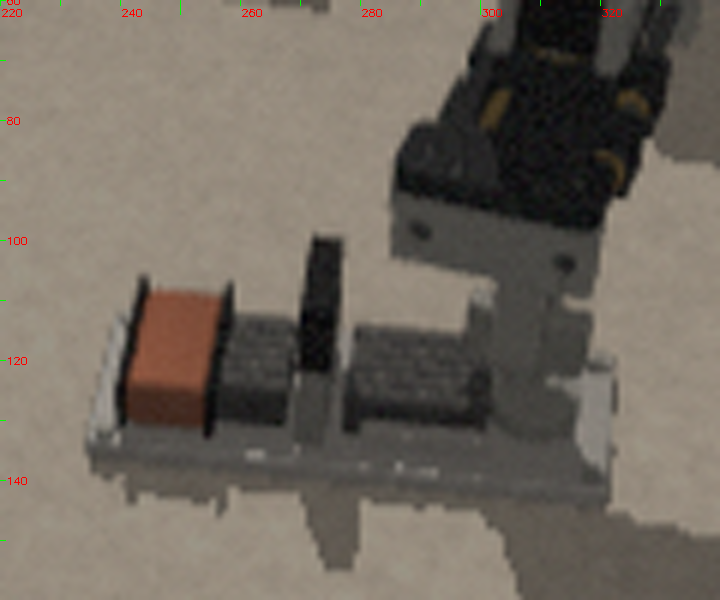

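Call:
{"fn": "play_rows", "kwargs": {"motion": [[[0.0, 0, 0, 0, 5], [0.0, 0, 0, 0, 5], [0.0, 0, 0, 0, 5], [0.0, 0, 0, 0, 5], [0.0, 0, 0, 0, 0]]]}}

```text
time_s: 15.05
tool_pos: [0.455, -0.2229, 0.0483]
ee_rot: [3.14, 0.002, 1.096]
contact_force: [-0.9, -3.8, 6.9]
finger_gap: 0.0114
```

Call:
{"fn": "play_rows", "kwargs": {"motion": [[[0.0, 0, 0, 0, 5], [0.0, 0, 0, 0, 5], [0.0, 0, 0, 0, 5], [0.0, 0, 0, 0, 5], [0.0, 0, 0, 0, 5], [0.0, 0, 0, 0, 5], [0.0, 0, 0, 0, 0], [0.0, 0, 0, 0, 0]]]}}

```text
time_s: 15.72
tool_pos: [0.4546, -0.2234, 0.0482]
ee_rot: [3.139, 0.002, 0.576]
contact_force: [-1.2, -5.3, 6.9]
finger_gap: 0.0113
```

```bash
python3 snap.py wrist11 side11; python3 -c "
from workcell import bot;print(bot.sense()['torque'],bot.sense()['tau'])
from u import *
crop('pics/wrist11.png','pics/w11c.png',200,120,350,270,5)
crop('pics/side11.png','pics/s11c.png',220,60,340,160,6)"
```

```text
15.7167 [ 0.4546 -0.2234  0.0482] [3.1391 0.0016 0.5759] 32.99908700283822 [-1.2042 -5.2651  6.9195] 0.011340510237789338 q [ 0.7298  0.7428 -0.5001  2.0417  0.7029  0.5302  0.2923]
[-1.03360563  0.22493259 -0.0658813 ] [ -2.71256872 -43.53628278  -7.71990269  -6.90639138  -0.66676894
  -0.94520364   0.11335574]
```

View pics/s11c.png

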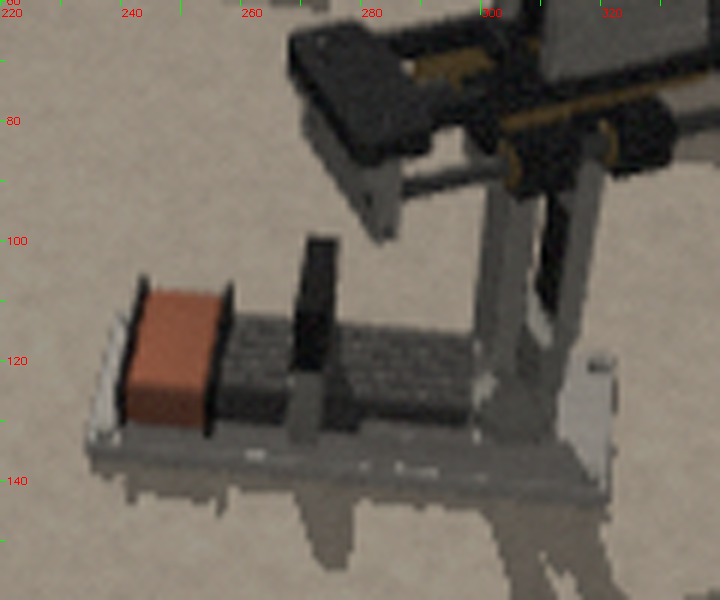

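View pics/wrist11.png

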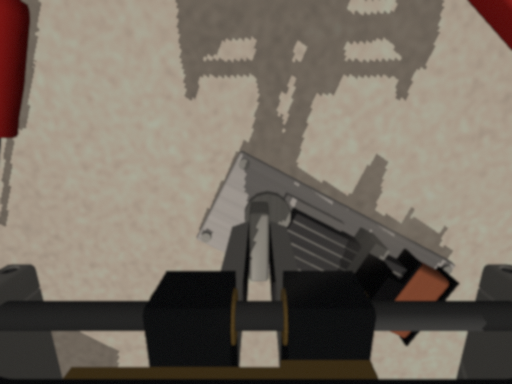

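Call:
{"fn": "play_rows", "kwargs": {"motion": [[[0.0, 0, 0, 0, 3], [0.0, 0, 0, 0, 3], [0.0, 0, 0, 0, 2], [0.0, 0, 0, 0, 0], [0.0, 0, 0, 0, 0]]]}}

```text
time_s: 16.23
tool_pos: [0.4545, -0.2235, 0.0482]
ee_rot: [3.139, 0.001, 0.437]
contact_force: [-2.2, -5.5, 7.7]
finger_gap: 0.0116
```

```bash
python3 snap.py wrist12 side12; python3 -c "
from workcell import bot;print(bot.sense()['torque'],bot.sense()['tau'])
from u import *
crop('pics/wrist12.png','pics/w12c.png',250,150,420,320,4)
crop('pics/side12.png','pics/s12c.png',240,90,310,140,9)"
```

```text
16.2333 [ 0.4545 -0.2235  0.0482] [3.139  0.0013 0.4366] 25.01788115031462 [-2.2132 -5.4578  7.7268] 0.011566865836254516 q [ 0.7067  0.7352 -0.4634  2.0425  0.6635  0.5133  0.1909]
[-1.11524167  0.25827127 -0.03742053] [-2.70606413e+00 -4.34441078e+01 -7.38302171e+00 -7.03327417e+00
 -7.71798883e-01 -9.96379964e-01  1.34048250e-02]
```

View pics/s12c.png

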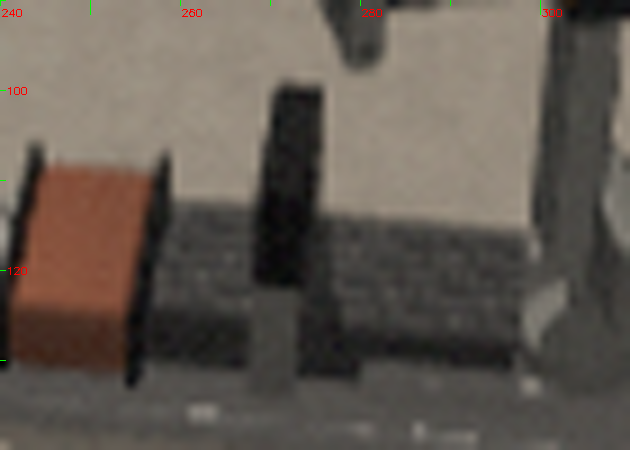

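View pics/w12c.png

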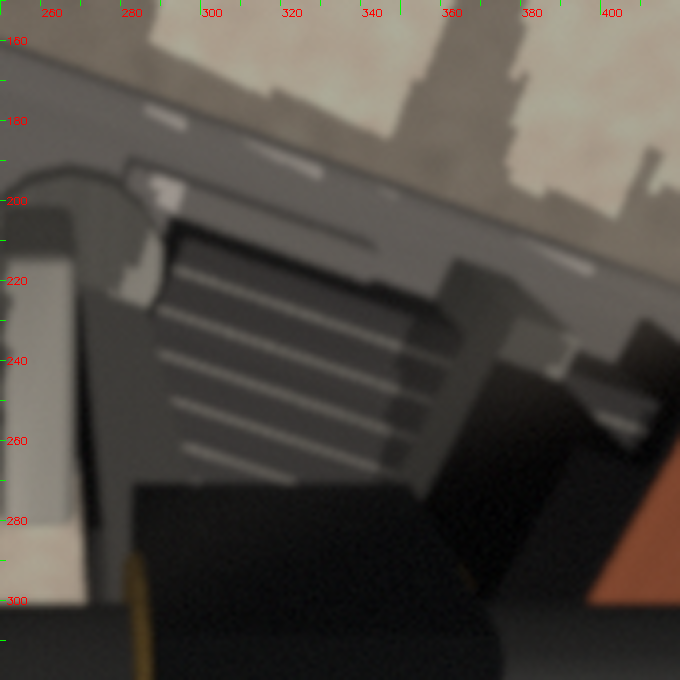

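Call:
{"fn": "play_rows", "kwargs": {"motion": [[[0.0, 0, 0, 0, 1.5], [0.0, 0, 0, 0, 1], [0.0, 0, 0, 0, 1], [0.0, 0, 0, 0, 0], [0.0, 0, 0, 0, 0]]]}}

```text
time_s: 16.75
tool_pos: [0.4544, -0.2235, 0.0483]
ee_rot: [3.139, 0.001, 0.376]
contact_force: [-1.7, -5.5, 8.6]
finger_gap: 0.0118
```

```bash
python3 snap.py wrist13 side13; python3 -c "
from workcell import bot;print(bot.sense()['torque'],bot.sense()['tau'])
from u import *
crop('pics/wrist13.png','pics/w13c.png',250,150,420,320,4)
crop('pics/side13.png','pics/s13c.png',240,90,310,140,9)"
```

```text
16.75 [ 0.4544 -0.2235  0.0483] [3.139  0.0012 0.3759] 21.537123054959903 [-1.735  -5.4782  8.6303] 0.01178222830266736 q [ 0.6965  0.7322 -0.4473  2.0428  0.6457  0.5062  0.1473]
[-1.13548077  0.32015384  0.06085442] [ -2.67405845 -43.40578079  -7.21732199  -7.10025966  -0.85058732
  -1.02068223  -0.06535969]
```

View pics/s13c.png

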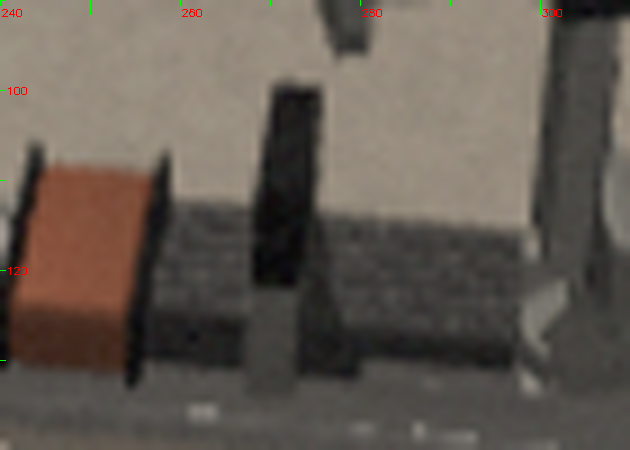

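View pics/w13c.png

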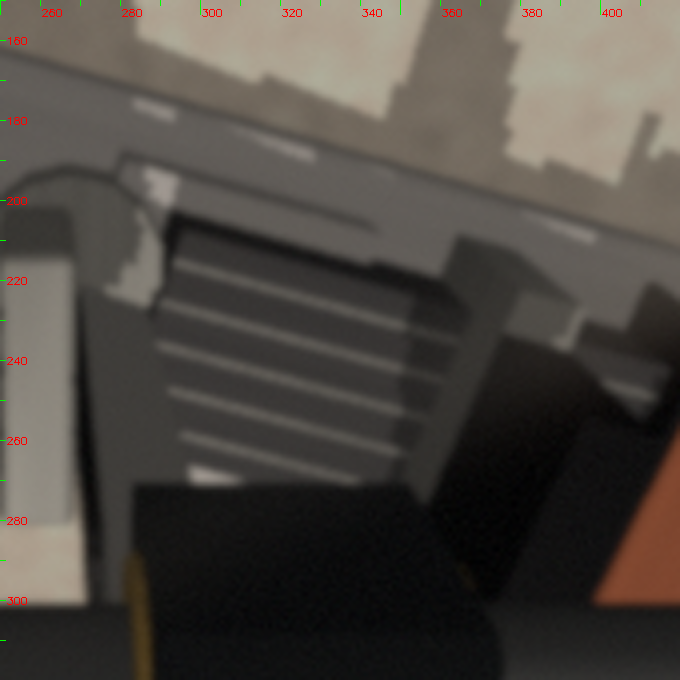

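Call:
{"fn": "play_rows", "kwargs": {"motion": [[[0.035, 0, 0, 0, 0], [0.035, 0, 0, 0, 0], [0.035, 0, 0, 0, 0], [0.035, 0, 0, 0, 0], [0.035, 0, 0, -0.01, 0], [0.035, 0, 0, -0.03, 0], [0.035, 0, 0, -0.03, 0], [0.035, 0, 0, -0.01, 0]]]}}

```text
time_s: 17.52
tool_pos: [0.4566, -0.2214, 0.1311]
ee_rot: [3.139, -0.004, 0.376]
contact_force: [0.5, 0.3, 0.1]
finger_gap: 0.0355
```

Call:
{"fn": "play_rows", "kwargs": {"motion": [[[0.035, 0, -0.03, -0.01, 4], [0.035, 0, 0, 0, 6], [0.035, 0, 0, 0, 6], [0.035, 0, 0, 0, 0], [0.035, 0, 0, 0, 0]]]}}

```text
time_s: 17.93
tool_pos: [0.4436, -0.1935, 0.1376]
ee_rot: [3.141, 0.0, 0.099]
contact_force: [-0.2, -0.2, -0.1]
finger_gap: 0.0352
```

```bash
python3 snap.py wrist14 side14; python3 -c "
from u import *
crop('pics/wrist14.png','pics/w14c.png',140,140,360,290,3)
crop('pics/side14.png','pics/s14c.png',240,90,320,150,9)"
```

```text
17.9333 [ 0.4436 -0.1935  0.1376] [3.1412 0.0001 0.0991] 5.678792021641407 [-0.2173 -0.1723 -0.0924] 0.0351971279455134 q [ 0.7042  0.5566 -0.5084  2.0417  0.4399  0.6494  0.0028]
```

View pics/s14c.png

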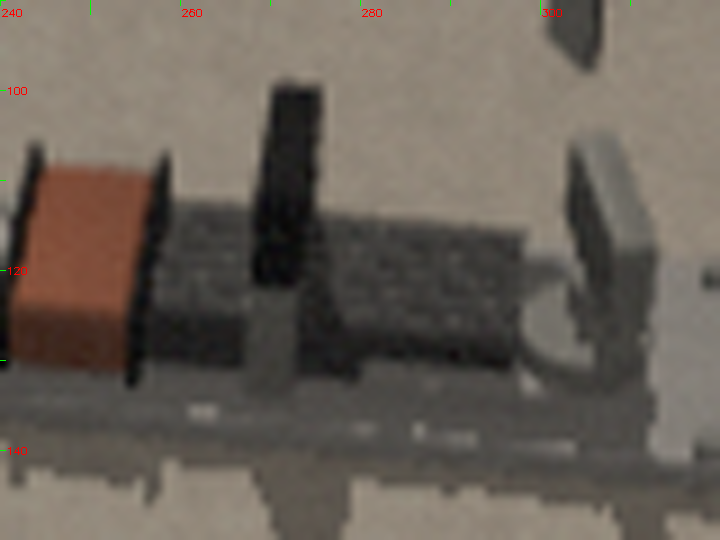

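View pics/w14c.png

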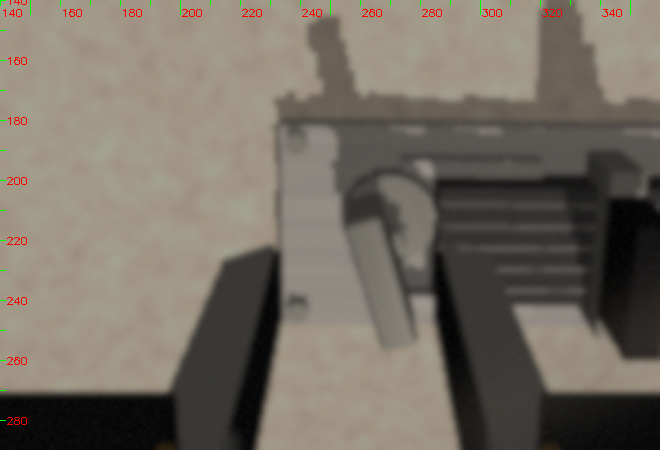

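```bash
python3 - <<'E'
from u import *
crop('pics/wrist14.png','pics/w14d.png',220,185,290,265,8)
E
```

```text
(no output)
```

View pics/w14d.png

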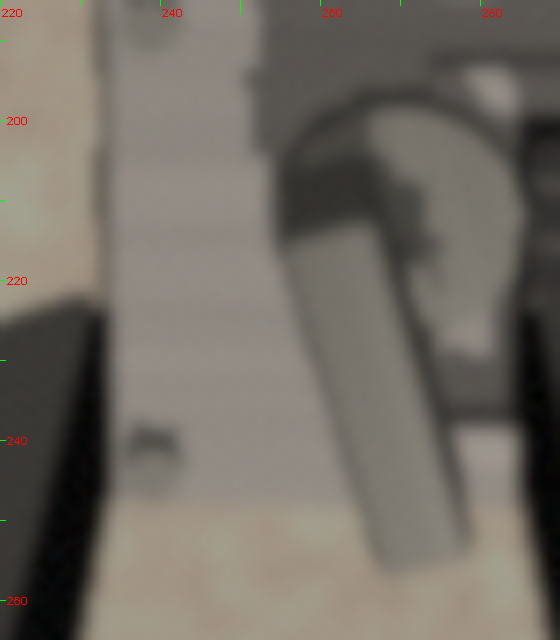

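```bash
python3 - <<'E'
from u import *
import pickle
np.set_printoptions(precision=4,suppress=True)
w=pickle.load(open("wrist14.pkl","rb"))
B=back(w,[(255,215),(266.5,212.5),(278.5,253.5),(268,256.5)],.062)
print(B,B.mean(0),ang(B[0],B[3]),ang(B[1],B[2]),np.linalg.norm(B[0]-B[3]),np.linalg.norm(B[1]-B[2]),np.linalg.norm(B[0]-B[1]))
P=back(w,[(233,181),(233,246)],.01);print(ang(*P)+90)
P=back(w,[(233,181),(340,181)],.01);print(ang(*P))
P=back(w,[(233.5,247.5),(285,247.5)],.01);print(ang(*P))
E
```

```text
[[ 0.4414 -0.2031  0.062 ]
 [ 0.4517 -0.1996  0.062 ]
 [ 0.4676 -0.2399  0.062 ]
 [ 0.4579 -0.2441  0.062 ]] [ 0.4547 -0.2217  0.062 ] -68.10152600961129 -68.49619735287638 0.04415984732927445 0.04328963625304573 0.010844457296056263
4.226625488520369
5.665234697232927
5.6596566038403395
```

Call:
{"fn": "play_rows", "kwargs": {"motion": [[[0.035, 0.0296, 0.0091, 0, 0.5], [0.035, 0.0295, 0.0091, 0, 0], [0.035, 0.0295, 0.009, 0, 0], [0.035, 0, 0, -0.005, 0], [0.035, 0, 0, 0, 0], [0.035, 0, 0, 0, 0]]]}}

```text
time_s: 18.53
tool_pos: [0.5332, -0.2125, 0.142]
ee_rot: [-3.141, 0.002, 0.088]
contact_force: [-0.2, -0.4, -0.3]
finger_gap: 0.0352
```

```bash
python3 snap.py wrist15 side15; python3 -c "
from u import *
crop('pics/wrist15.png','pics/w15c.png',180,140,340,290,4)
crop('pics/wrist15.png','pics/w15d.png',235,155,285,215,10)"
```

```text
18.5333 [ 0.5332 -0.2125  0.142 ] [-3.1408  0.0017  0.088 ] 5.042376581466842 [-0.1888 -0.3656 -0.333 ] 0.03518533695185709 q [ 0.6512  0.6577 -0.5054  1.7976  0.4258  0.7983  0.0193]
```

View pics/w15c.png

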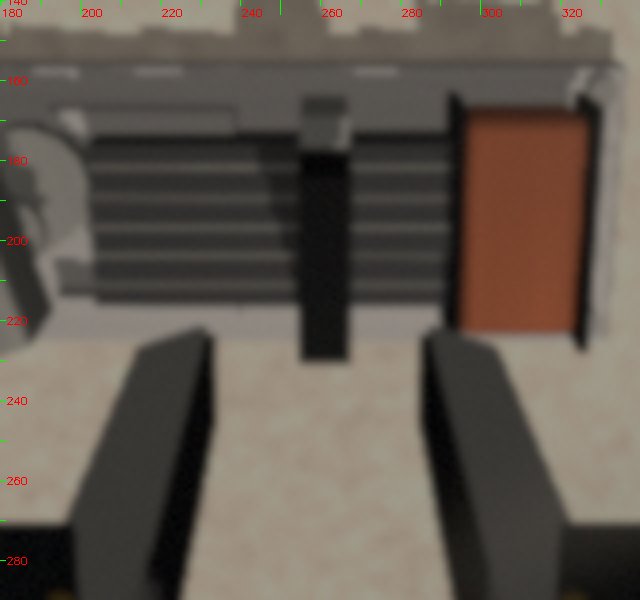

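View pics/w15d.png

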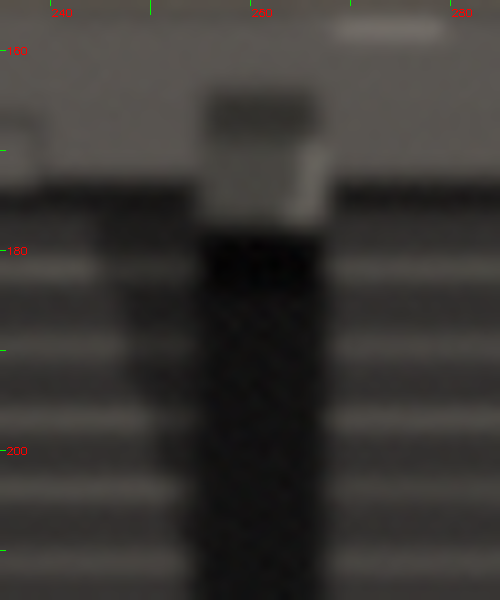

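```bash
python3 - <<'E'
from u import *
import pickle
np.set_printoptions(precision=4,suppress=True)
w=pickle.load(open("wrist15.pkl","rb"))
print(back(w,[(255.2,229),(267,229),(255.5,178),(267,178)],.07))
print(proj(w,[[.5332,-.2125,.07],[.5332,-.2125,.131]]))
E
```

```text
[[ 0.532  -0.2343  0.07  ]
 [ 0.5429 -0.2333  0.07  ]
 [ 0.5283 -0.1864  0.07  ]
 [ 0.5383 -0.1855  0.07  ]]
[[258.5257 206.7112]
 [258.3025 234.6616]]
```

Call:
{"fn": "play_rows", "kwargs": {"motion": [[[0.035, 0.0022, -0.001, 0.02, 0], [0.035, 0, 0, 0.03, 0], [0.035, 0, 0, 0.025, 0], [0.035, 0, 0, 0.012, 0], [0.035, 0, 0, 0.004, 0], [0.025, 0, 0, 0, 0], [0.02, 0, 0, 0, 0]]]}}

```text
time_s: 19.22
tool_pos: [0.537, -0.2116, 0.0524]
ee_rot: [3.141, -0.001, 0.087]
contact_force: [0.4, -0.9, 0.0]
finger_gap: 0.0251
```

Call:
{"fn": "play_rows", "kwargs": {"motion": [[[0.0, 0, 0, 0, 0], [0.0, 0, 0, 0, 0], [0.0, 0, 0, 0, 0], [0.0, 0, 0, 0, 0], [0.0, 0, 0, 0, 0], [0.0, 0, 0, 0, 0]]], "squeeze": 15}}

```text
time_s: 19.72
tool_pos: [0.5355, -0.212, 0.0525]
ee_rot: [3.141, 0.002, 0.087]
contact_force: [-4.7, 0.4, 6.7]
finger_gap: 0.0117
```

Call:
{"fn": "play_rows", "kwargs": {"motion": [[[0.0, -0.001, 0, 0, 0], [0.0, 0, 0, 0, 0], [0.0, 0, 0, 0, 0]]]}}

```text
time_s: 19.97
tool_pos: [0.5353, -0.212, 0.0525]
ee_rot: [3.141, -0.0, 0.087]
contact_force: [-3.6, -0.3, 7.0]
finger_gap: 0.0118
```

Call:
{"fn": "play_rows", "kwargs": {"motion": [[[0.0, -0.001, 0, 0, 0], [0.0, 0, 0, 0, 0], [0.0, 0, 0, 0, 0]]]}}

```text
time_s: 20.22
tool_pos: [0.5353, -0.212, 0.0525]
ee_rot: [3.141, -0.002, 0.087]
contact_force: [-2.2, -0.6, 7.1]
finger_gap: 0.0125
```

Call:
{"fn": "play_rows", "kwargs": {"motion": [[[0.0, -0.001, 0, 0, 0], [0.0, 0, 0, 0, 0], [0.0, 0, 0, 0, 0]]]}}

```text
time_s: 20.47
tool_pos: [0.5352, -0.212, 0.0525]
ee_rot: [3.141, -0.003, 0.087]
contact_force: [-0.1, -0.5, 5.6]
finger_gap: 0.012
```

Call:
{"fn": "play_rows", "kwargs": {"motion": [[[0.0, -0.001, 0, -0.001, 0], [0.0, 0, 0, 0, 0], [0.0, 0, 0, 0, 0]]]}}

```text
time_s: 20.72
tool_pos: [0.5347, -0.2118, 0.0529]
ee_rot: [3.141, -0.004, 0.087]
contact_force: [4.1, 0.2, 0.5]
finger_gap: 0.0119
```

Call:
{"fn": "play_rows", "kwargs": {"motion": [[[0.0, -0.001, 0, -0.001, 0], [0.0, 0, 0, 0, 0], [0.0, 0, 0, 0, 0]]]}}

```text
time_s: 20.97
tool_pos: [0.5345, -0.2116, 0.0538]
ee_rot: [3.142, -0.006, 0.088]
contact_force: [6.7, -0.4, -3.2]
finger_gap: 0.0116
```

Call:
{"fn": "play_rows", "kwargs": {"motion": [[[0.0, -0.001, 0, 0, 0], [0.0, 0, 0, 0, 0], [0.0, 0, 0, 0, 0]]]}}

```text
time_s: 21.22
tool_pos: [0.5344, -0.2116, 0.0539]
ee_rot: [3.142, -0.008, 0.088]
contact_force: [8.9, -0.4, -4.7]
finger_gap: 0.0118
```

Between contact on one side and the other the gauge travels about 0.5–0.7 mm, so it isn't clamped. I'll centre the tool and draw the gauge out.

Call:
{"fn": "play_rows", "kwargs": {"motion": [[[0.0, 0.002, 0, 0, 0], [0.0, 0.002, 0, 0, 0], [0.0, 0, 0, -0.002, 0], [0.0, 0, 0, -0.004, 0], [0.0, 0, 0, -0.004, 0], [0.0, 0, 0, 0, 0]]], "squeeze": 25}}

```text
time_s: 21.72
tool_pos: [0.5347, -0.2114, 0.0643]
ee_rot: [-3.142, -0.001, 0.087]
contact_force: [4.6, 1.2, 0.4]
finger_gap: 0.0118
```

Call:
{"fn": "play_rows", "kwargs": {"motion": [[[0.0, 0, 0, -0.008, 0], [0.0, 0, 0, -0.008, 0], [0.0, 0, 0, -0.02, 0], [0.0, 0, 0, -0.03, 0], [0.0, 0, 0, -0.03, 0], [0.0, 0, 0, 0, 0], [0.0, 0, 0, 0, 0]]]}}

```text
time_s: 22.3
tool_pos: [0.5334, -0.2124, 0.1608]
ee_rot: [3.14, 0.001, 0.086]
contact_force: [-0.2, -0.2, -1.9]
finger_gap: 0.0118
```

```bash
python3 snap.py wrist16 side16; python3 -c "
from u import *
crop('pics/wrist16.png','pics/w16c.png',160,130,340,290,4)
crop('pics/side16.png','pics/s16c.png',220,50,340,160,6)"
```

```text
22.3 [ 0.5334 -0.2124  0.1608] [3.1401 0.0007 0.0863] 4.943138954468686 [-0.2167 -0.2397 -1.9255] 0.011761666588384602 q [ 0.6601  0.6334 -0.5203  1.7826  0.4104  0.8352  0.0296]
```

View pics/w16c.png

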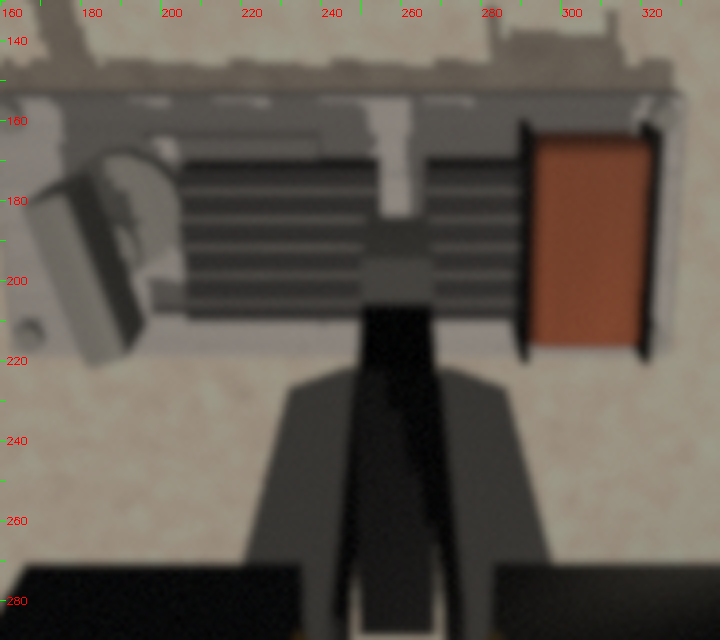

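View pics/s16c.png

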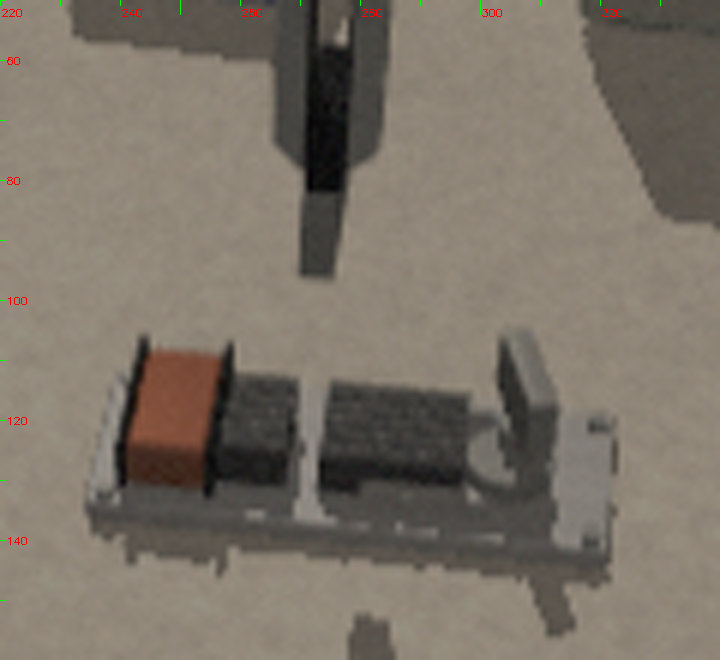

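Call:
{"fn": "play_rows", "kwargs": {"motion": [[[0.0, 0, 0, 0, 7], [0.0, 0, 0, 0, 7], [0.0, 0, 0, 0, 7], [0.0, 0, 0, 0, 7], [0.0, 0, 0, 0, 7], [0.0, 0, 0, 0, 7], [0.0, 0, 0, 0, 7], [0.0, 0, 0, 0, 7]]]}}

```text
time_s: 23.07
tool_pos: [0.5323, -0.2114, 0.1575]
ee_rot: [3.138, 0.004, -0.896]
contact_force: [0.8, -0.0, -1.8]
finger_gap: 0.0116
```

Call:
{"fn": "play_rows", "kwargs": {"motion": [[[0.0, 0, 0, 0, 7], [0.0, 0, 0, 0, 7], [0.0, 0, 0, 0, 7], [0.0, 0, 0, 0, 2], [0.0, -0.0364, -0.0028, 0, 0], [0.0, -0.0364, -0.0028, 0, 0], [0.0, -0.0364, -0.0028, 0, 0], [0.0, -0.0364, -0.0028, 0, 0]]]}}

```text
time_s: 23.73
tool_pos: [0.5024, -0.0675, 0.1578]
ee_rot: [3.137, 0.001, -1.293]
contact_force: [-0.3, 0.6, -2.1]
finger_gap: 0.0118
```

Call:
{"fn": "play_rows", "kwargs": {"motion": [[[0.0, -0.0364, -0.0028, 0, 0], [0.0, -0.0364, -0.0028, 0, 0], [0.0, -0.0364, -0.0028, 0, 0], [0.0, -0.0364, -0.0028, 0, 0], [0.0, -0.0364, -0.0028, 0, 0], [0.0, -0.0364, -0.0028, 0, 0], [0.0, -0.0364, -0.0028, 0, 0], [0.0, -0.0364, -0.0028, 0, 0]]]}}

```text
time_s: 24.4
tool_pos: [0.4441, 0.2179, 0.158]
ee_rot: [3.137, -0.002, -1.292]
contact_force: [0.3, -0.0, -1.7]
finger_gap: 0.0119
```

Call:
{"fn": "play_rows", "kwargs": {"motion": [[[0.0, 0, 0, 0.03, 0], [0.0, 0, 0, 0.02, 0], [0.0, 0, 0, 0, 0], [0.0, 0, 0, 0, 0]]]}}

```text
time_s: 24.73
tool_pos: [0.4444, 0.2161, 0.1079]
ee_rot: [3.136, -0.002, -1.292]
contact_force: [0.3, 0.2, -1.5]
finger_gap: 0.0118
```

```bash
python3 snap.py wrist17 side17
```

```text
24.7333 [0.4444 0.2161 0.1079] [ 3.1359 -0.0019 -1.2917] -74.00796525007799 [ 0.2564  0.2223 -1.4614] 0.01181322145251401 q [-0.4462  0.5793 -0.0924  2.0414  0.1008  0.531  -1.9026]
```

View pics/wrist17.png

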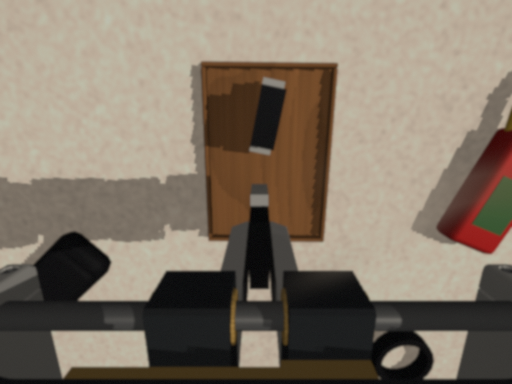

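Call:
{"fn": "play_rows", "kwargs": {"motion": [[[0.0, 0, 0, 0.02, 0], [0.0, 0, 0, 0.02, 0], [0.0, 0, 0, 0.014, 0], [0.0, 0, 0, 0.004, 0], [0.0, 0, 0, 0.001, 0], [0.0, 0, 0, 0, 0], [0.0, 0, 0, 0, 0]]]}}

```text
time_s: 25.42
tool_pos: [0.4473, 0.2177, 0.0516]
ee_rot: [-3.14, 0.0, -1.292]
contact_force: [-0.1, -0.5, -1.3]
finger_gap: 0.0122
```

Call:
{"fn": "play_rows", "kwargs": {"motion": [[[0.0, 0, 0, 0.001, 0], [0.0, 0, 0, 0, 0], [0.0, 0, 0, 0, 0]]]}}

```text
time_s: 25.67
tool_pos: [0.4467, 0.2176, 0.05]
ee_rot: [-3.141, 0.0, -1.292]
contact_force: [0.1, 0.1, -1.0]
finger_gap: 0.0118
```

Call:
{"fn": "play_rows", "kwargs": {"motion": [[[0.0, 0, 0, 0.002, 0], [0.0, 0, 0, 0, 0], [0.0, 0, 0, 0, 0]]]}}

```text
time_s: 25.92
tool_pos: [0.4463, 0.2174, 0.0474]
ee_rot: [3.141, -0.0, -1.292]
contact_force: [0.2, -0.3, -1.6]
finger_gap: 0.0117
```

Call:
{"fn": "play_rows", "kwargs": {"motion": [[[0.0, 0, 0, 0.001, 0], [0.0, 0, 0, 0, 0], [0.0, 0, 0, 0, 0]]]}}

```text
time_s: 26.17
tool_pos: [0.4465, 0.2175, 0.0465]
ee_rot: [-3.141, 0.0, -1.292]
contact_force: [1.3, 0.0, -0.7]
finger_gap: 0.0121
```

Call:
{"fn": "play_rows", "kwargs": {"motion": [[[0.0, 0, 0, 0.001, 0], [0.0, 0, 0, 0, 0], [0.0, 0, 0, 0, 0]]]}}

```text
time_s: 26.42
tool_pos: [0.4466, 0.2175, 0.0465]
ee_rot: [-3.141, -0.0, -1.292]
contact_force: [-1.3, -2.1, 10.1]
finger_gap: 0.0117
```

Contact at the expected height, so I'll release and withdraw.

Call:
{"fn": "play_rows", "kwargs": {"motion": [[[0.035, 0, 0, 0, 0], [0.035, 0, 0, 0, 0], [0.035, 0, 0, 0, 0], [0.035, 0, 0, 0, 0], [0.035, 0, 0, -0.01, 0], [0.035, 0, 0, -0.03, 0], [0.035, 0, 0, -0.04, 0], [0.035, 0, 0, -0.04, 0]]]}}

```text
time_s: 27.08
tool_pos: [0.4454, 0.217, 0.1668]
ee_rot: [3.139, -0.0, -1.291]
contact_force: [0.4, 0.7, 0.0]
finger_gap: 0.0354
```

Call:
{"fn": "play_rows", "kwargs": {"motion": [[[0.035, 0, 0.04, -0.02, 0], [0.035, 0, 0.04, 0, 0], [0.035, 0, 0, 0, 0], [0.035, 0, 0, 0, 0], [0.035, 0, 0, 0, 0]]]}}

```text
time_s: 27.5
tool_pos: [0.3729, 0.1965, 0.1848]
ee_rot: [-3.14, 0.0, -1.292]
contact_force: [0.1, 0.7, 0.5]
finger_gap: 0.035
```

```bash
python3 snap.py side18 top18; python3 -c "
from u import *
crop('pics/top18.png','pics/t18c.png',335,165,405,290,6)
crop('pics/side18.png','pics/s18c.png',225,95,330,155,7)"
```

```text
27.5 [0.3729 0.1965 0.1848] [-3.1395  0.0004 -1.2916] -74.00330848476702 [0.0638 0.7491 0.4652] 0.03498365261071565 q [-0.4593  0.3608 -0.1221  2.1558  0.0737  0.6267 -1.9248]
```

View pics/side18.png

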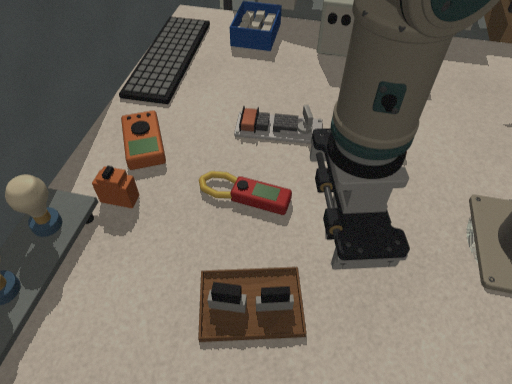

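View pics/t18c.png

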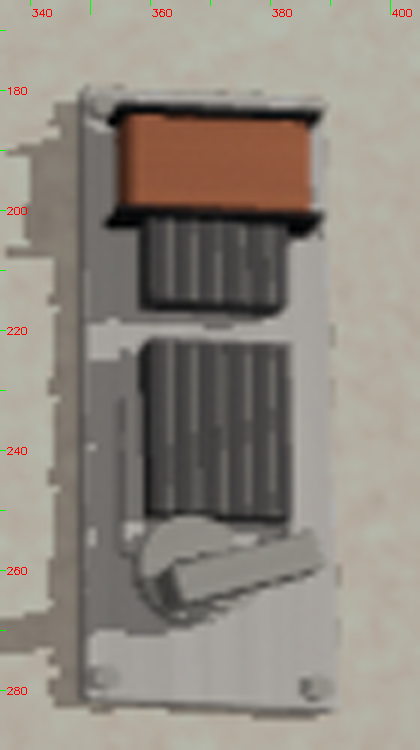

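View pics/top18.png

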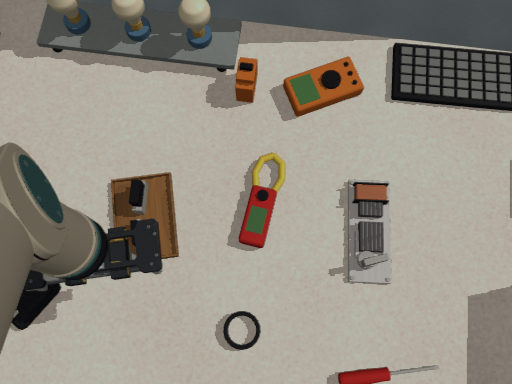

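```bash
python3 - <<'E'
from u import *
import pickle
np.set_printoptions(precision=4,suppress=True)
w=pickle.load(open("top18.pkl","rb"))
B=back(w,[(362,260),(384.5,253.3),(363.7,266.5),(386.8,259.5)],.062)
print(ang(B[0],B[1]),ang(B[2],B[3]))
for z,pts in((.028,[(359,216.5),(379,217.5),(359,221),(382,222)]),):
    print(back(w,pts,z))
w=pickle.load(open("wrist16.pkl","rb"))
B=back(w,[(164.5,182),(178.5,222),(172,178),(190,217)],.062);print("w16",ang(B[0],B[1]),B)
P=back(w,[(251.8,171),(263.8,171)],.028);print(P,np.linalg.norm(P[0]-P[1]))
w=pickle.load(open("wrist14.pkl","rb"))
E
```

```text
-65.94890695251327 -65.73382184975033
[[ 0.5359 -0.192   0.028 ]
 [ 0.5391 -0.2298  0.028 ]
 [ 0.5272 -0.1927  0.028 ]
 [ 0.5311 -0.236   0.028 ]]
w16 -71.11773695325435 [[ 0.4408 -0.2041  0.062 ]
 [ 0.4547 -0.2448  0.062 ]
 [ 0.448  -0.1995  0.062 ]
 [ 0.4662 -0.2384  0.062 ]]
[[ 0.5244 -0.1928  0.028 ]
 [ 0.5374 -0.1916  0.028 ]] 0.013040176687132268
```

```bash
python3 -c "
from u import *
crop('pics/top18.png','pics/t18d.png',352,245,396,275,16)
crop('pics/wrist16.png','pics/w16d.png',155,165,205,230,9)"
```

```text
(no output)
```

View pics/t18d.png

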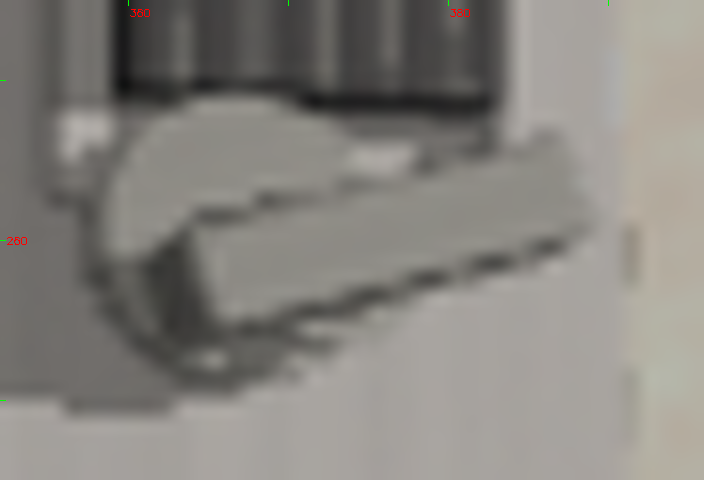

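View pics/w16d.png

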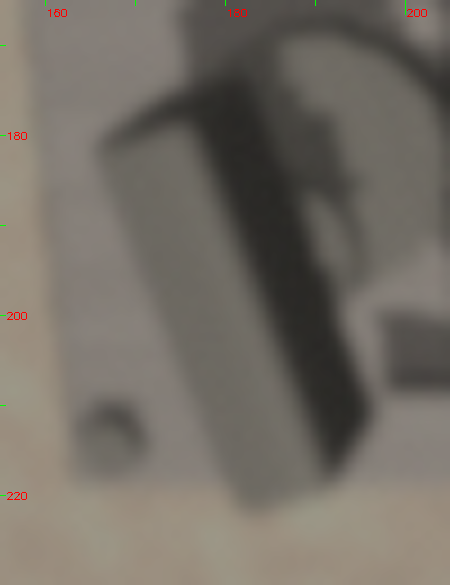

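```bash
python3 - <<'E'
from u import *
import pickle
w=pickle.load(open("top18.pkl","rb"))
B=back(w,[(364.4,258.9),(386.5,253.4),(366.1,265.3),(388.3,259.7)],.062);print(ang(B[0],B[1]),ang(B[2],B[3]))
w=pickle.load(open("wrist16.pkl","rb"))
B=back(w,[(165.9,181.7),(181.7,220.6),(176.7,178.3),(191.4,217.8)],.062);print(ang(B[0],B[1]),ang(B[2],B[3]))
E
```

```text
-68.47652714488329 -68.34177941378657
-68.12929126070053 -69.25432595379856
```

```bash
python3 -c "
from workcell import bot
print(bot.job_done(), bot.sense()['time_s'])"
```

```text
the job is handed in; nothing more can be done
the job is handed in; nothing more can be done
```

The gap is set to about 12.45 mm, leaving roughly 0.4–0.5 mm of play on the 12 mm gauge. The gauge is back standing in the tray, and I handed the job in at about 27.6 s of the 61 s allowed.

**What I did:** I stood the thinner gauge in the gap and turned the bolt clockwise about 61°. I checked the fit by moving the gauge gently between the pole faces, drew it out and put it back.

**Last checks:**
- **Bolt angle:** my careful readings of the bar, from two cameras and from the tool's own angle, were all within about 1° of each other. They give about 1.28 rad.
- **Not clamped:** the gauge moved about 0.5–0.7 mm between the pole faces, including some give in the arm. It came out with only a few newtons of force.
- **Bystanders:** the thicker gauge and the clamp meter look unmoved, and the arm is clear of everything.

**What disagreed or failed:**
- **Missed first grip:** I lifted before the fingers had closed on the gauge. It did not move, and I gripped it again.
- **Rougher readings:** quick pixel readings had put the bar 2–3° off and the gap as wide as about 13 mm, the edge of the allowed play. Enlarged views brought the bar readings back into agreement. The 13 mm gap reading, taken straight off the pole faces, I did not re-measure.

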